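Fit the bowl ring to its stand at the depth line and clamp it

TASK

Set up the bowl stand: swing the black clamping lever on the stand fully open, slide the ring arm's stem level into the sleeve until its engraved depth line is at the sleeve's mouth, let go, and swing the lever fully shut so that the arm is clamped with its ring level. Do not knock or shift the bottles, the small carton, the vial and the tape roll standing round the work.

Things in the scene. Friction and masses are not known exactly. Their poses are not given: they have to be found in the camera images.
- stand: Fixed bowl stand (heavy, does not move): grey cast base, 22 mm post, and on the post a level aluminium sleeve, 32 mm thick, 56 mm long; its clamp housing tops out 158 mm above the table. Origin on the table under the sleeve's middle; the base reaches x -105 to +55, y -55 to +55 mm, 15 mm high. x is the direction in which the stem is pushed in; z is up.
- mouth (a point): Centre of the sleeve's mouth on the bore axis, 28 mm from the stand's origin along -x, 130 mm above the table; axes as the stand. The stem enters along +x. The bore is level, 18 mm across (23 mm at the flared mouth) and open right through: nothing stops the stem at the line. A pad from above blocks it while the lever is shut, clear from 1.2 rad; shutting presses the stem down 1 mm and levels it.
- lever_pivot (a point): Point on the vertical turning axis of the clamping lever, above the stand's origin, at the height of the lever's handle (182 mm above the table); same axes as the stand.
- clamp_lever (a joint): Angle of the clamping lever about the vertical axis over the sleeve: 0 = fully shut (clamped), pointing along the stand's +x; 1.5 rad = fully open, pointing along the stand's +y (anticlockwise from above opens). Stops at both ends, stays where it is left; about 5 N at the handle moves it, about 8 N for the last part of clamping.
- lever_handle (a point): Middle of the lever's black round handle: 62 mm from the turning axis, 182 mm above the table. The handle is a level bar 14 mm thick, from 37 to 85 mm from the axis, free on all sides; a 27 mm hub stands on the axis (top 182 mm).
- ring_arm: Loose ring arm, 215 mm long, about 0.22 kg, lying flat. Origin at the centre of its ribbed grey grip block (36 mm along x, 20 across y, 24 high), also its centre of mass; 12 mm above the table as it lies, z up. A steel stem tube 16 mm thick runs along +x to x = 113 mm, the last 8 mm tapering to 10 mm. A flat steel ring (80 mm outside, 8 mm bar) is centred at x = -62 mm.
- depth_line (a point): The dark line engraved round the stem, on the stem's axis, 58 mm from the grip block's centre towards the plain end (55 mm short of that end).
- stem_end (a point): The plain end of the stem, on its axis, 113 mm from the grip block's centre.
- bottle_tall: Bystander: clear infusion bottle, 65 mm thick, 198 mm tall, standing beside the stand. Origin at the centre of its underside.
- bottle_short: Bystander: clear infusion bottle, 71 mm thick, 184 mm tall, standing behind the stand. Origin at the centre of its underside.
- small_carton: Bystander: small carton 38 x 61 x 86 mm standing near the lever's shut end. Origin at the centre of its underside.
- vial: Bystander: glass vial, 33 mm thick, 56 mm tall, standing beside the ring arm's stem. Origin at the centre of its underside.
- tape: Bystander: roll of surgical tape, 56 mm across, 25 mm high, lying beside the ring arm's stem. Origin at the centre of its underside.
- jar: Bystander: squat white plastic bottle with a screw cap, 72 mm thick, 122 mm tall, standing in front of the sleeve's mouth, to one side of the stem's path. Origin at the centre of its underside.

How it is judged:
On the way, in this order (a step that is already met when the one before it is completed fails the run):
1. the clamping lever is swung open, the ring arm still out of the sleeve (value of joint clamp_lever above 1.2 rad and x of stem_end in the frame of mouth below 0 m), for 0.1 s.
2. with the lever open, the stem is in the bore with its depth line at the sleeve's mouth (value of joint clamp_lever above 1.1 rad and x of depth_line in the frame of mouth between -0.005 and 0.005 m and y of depth_line in the frame of mouth between -0.004 and 0.004 m and angle between the x axis of ring_arm and the x axis of stand, either way round below 0.12 rad), for 0.2 s.
At the end, for the whole second after the job is handed in: The lever is shut (under 0.15 rad), the arm's stem lies in the bore with its depth line within 5 mm of the sleeve's mouth plane (7 mm of its centre in all), in line with the bore within 0.035 rad, the ring level within 0.12 rad, at rest (value of joint clamp_lever below 0.15 rad and x of depth_line in the frame of mouth between -0.005 and 0.005 m and distance between depth_line and mouth below 0.007 m and angle between the x axis of ring_arm and the x axis of stand, either way round below 0.035 rad and angle between ring_arm's own z axis and vertical below 0.12 rad and linear speed of ring_arm below 0.01 m/s); the robot touches nothing.
It fails at once if a bottle is knocked or shifted by more than 30 mm (distance of any of bottle_tall, bottle_short, jar from where it was at the start of the episode above 0.03 m or angle between any of bottle_tall, bottle_short, jar's own z axis and vertical above 0.35 rad).
It fails at once if the carton, the vial or the tape roll is knocked or shifted by more than 30 mm (distance of any of small_carton, vial, tape from where it was at the start of the episode above 0.03 m or angle between any of small_carton, vial's own z axis and vertical above 0.35 rad).
It also fails if it takes over 69 s, if anything falls off the work surface, if the arm or the gripper's body presses on something with over 40 N, if the wrist force passes 120 N, or if a joint passes its speed limit or range.

ROBOT

A 6-joint arm with a two-finger parallel gripper is mounted at the origin on a cart in front of the work surface, level with it; the furniture and walls round the work are solid. World frame = base frame: x ahead of the robot, y to its left, z up, the work surface at z = 0. Lengths are in m, angles in rad, forces in N, time in s.
With the tool pointing down it reaches from about 0.375 to 0.975 m from the base axis. Payload 3.8 kg.
Tool frame: the origin (TCP) lies at the very end of the fingers, on their centre line; the grasp point (between the pads) lies 19 mm behind it; y points along the fingers, z is the direction in which the jaws open and shut, and the axes are right-handed (so a half turn about y gives the same grasp; the last joint's range is limited). The gripper opens to 85 mm and grips with 20 to 120 N. Pads are 22 mm wide; open, the fingers measure 114 mm over their backs; the gripper's body (76 mm by 85 mm) begins 54 mm behind the grasp point. The pads swing forward as they close: fully open they stand 13 mm farther back than shut.
Start: joints at [1.167, 0.264, 1.604, -0, 1.274, -0.037], TCP at [0.242, 0.63, 0.231] pointing down, gripper open.
Joint ranges: [-2.63, 2.63], [-0.94, 2.18], [0.31, 2.57], [-1.31, 4.45], [0, 2.66], [-2.55, 2.55]. Speed limits (rad/s): [2.57, 2.57, 3.14, 3.14, 3.14, 3.14].

INTERFACE

Orientations are given as a rotation vector (axis times angle).
In Python, from workcell import bot gives the robot as it stands.
- The arm moves only by the tool play_rows, never from a script. Its argument "series" is text: rows parted by semicolons, each of 7 numbers parted by spaces: the shift along the tool's x, y, z in cm, then the turn, a rotation vector about the tool's x, y, z in degrees, then the finger opening in cm, from 0 to 8.54. In form: dx dy dz rx ry rz grip; .... A call has 1 to 12 rows; each row is the pose to reach, as a shift and turn from the pose measured when the call began, along the tool's axes at that moment; what a row does not reach only later rows make up. A row lasts 1/12 s, in which the tool goes at most 41.7 mm and 7.16 degrees, less where a joint would pass 70% of its speed; a pose out of reach is approached as far as the arm can. A call with a gripper value outside its range is refused whole. The fingers move at their own pace and stop on an object; "newtons" is the grip in N (left out, the last holds). Time passes only in rows, so rows that repeat a pose let the fingers close. It gives the time, the measured TCP pose, the force and the opening at its end, in the units of the state.
- bot.read_state(): the state, without advancing time (a new reading comes with each control period).
- bot.read_camera(name): name is "scene" or "top" or "wrist"; returns the picture (420x560x3 uint8, blue, green, red); there is no depth.
- bot.calibration(name): a dict with "fx", "fy", "cx", "cy" (pixels), "origin" and "rotation" of the camera in the world. Camera axes: x right, y down, z forward; pixel columns grow to the right and rows downward; lengths in m; the calibration is good to about 2 mm. A picture is of the moment at which its call begins: read the wrist's pose just before it. calibration takes no time and is no camera call; for the wrist camera it gives the pose at the moment of the call.
- bot.finish_job(): hands the job in, once; it reports no verdict.
The state is a dict: "time": time; "q": joint angles; "joint_vel": joint speeds; "joint_torque": joint torques, N m; "tool_pos": TCP position; "tcp_rot": TCP orientation; "wrist_force": force on the tool from outside, world axes, zero at the start; "torque": the same for the moment, N m; "width": opening from 0.0 (shut) to 1.0 (fully open).
Only numpy, scipy, OpenCV 4.12 (cv2) and the standard library are available. Lean on these libraries where they do the work, as an engineer would, in place of code of your own. Each camera call takes 0.05 s, during which the arm holds its last target.

## Working session

There is one attempt and no reset: what is moved stays moved. The work goes in short steps, Python scripts to look and compute and a tool call to move; the robot and the scene stay as the last step left them, time stands still between calls to the robot, and variables do not carry over. Pictures are saved under pics/ and viewed, and the job is handed in when it is done.

Besides the shell and the picture viewer there is one more tool, called after ">>>" by a JSON object that holds its "api" and its "payload". play_rows: Moves the arm, as the interface text tells. Its arguments: {"type":"object","properties":{"series":{"type":"string"},"newtons":{"type":"number"}},"required":["series"]}

I'll start with the state and pictures from all cameras.

```bash
ls -la && mkdir -p pics && python3 - <<'E'
from workcell import bot
import cv2, numpy as np
s=bot.read_state()
for k,v in s.items(): print(k, np.round(v,4))
for n in ["scene","top","wrist"]:
    c=bot.calibration(n)
    im=bot.read_camera(n)
    cv2.imwrite(f"pics/{n}0.png",im)
    print(n,{k:np.round(v,4).tolist() for k,v in c.items()})
E
```

```text
total 12
drwxr-xr-x  3 agent agent 4096 Dec  5 18:57 .
drwxr-xr-x 23 root  root  4096 Dec  5 18:57 ..
drwxr-xr-x  2 agent agent 4096 Dec  5 18:57 pics
time 0.0
q [ 1.1671  0.2648  1.6054  0.      1.2737 -0.0369]
joint_vel [-0.001  -0.0012  0.0009  0.0012  0.0011 -0.0015]
joint_torque [ 1.80000e-03 -5.15088e+01 -3.67327e+01  2.00000e-04  1.23000e-02
 -0.00000e+00]
tool_pos [0.2418 0.6294 0.2299]
tcp_rot [-1.5538  0.2883 -0.2875]
wrist_force [ 0.0535 -0.7027  0.0856]
torque [-0.0087  0.0285  0.0463]
width 0.9993
scene {'fx': 436.4007, 'fy': 436.4007, 'cx': 280.3514, 'cy': 211.8371, 'origin': [-0.0239, -0.263, 0.8626], 'rotation': [-2.1562, 1.0985, -0.4738]}
top {'fx': 396.3204, 'fy': 396.3204, 'cx': 280.2409, 'cy': 208.4709, 'origin': [0.3712, 0.1438, 1.0264], 'rotation': [-2.1148, 2.1547, -0.2238]}
wrist {'fx': 313.8698, 'fy': 313.8698, 'cx': 277.968, 'cy': 212.4109, 'origin': [0.1764, 0.6558, 0.3736], 'rotation': [2.3891, 1.644, 0.2298]}
```

View pics/scene0.png

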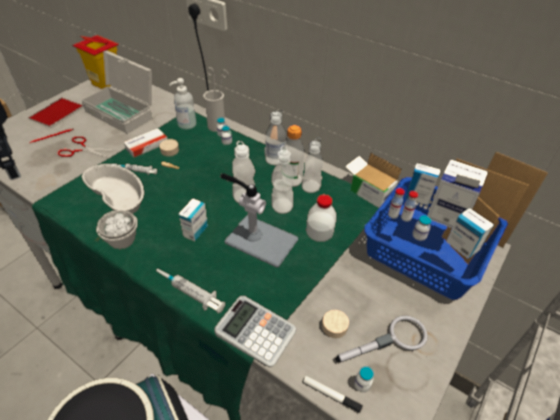

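View pics/top0.png

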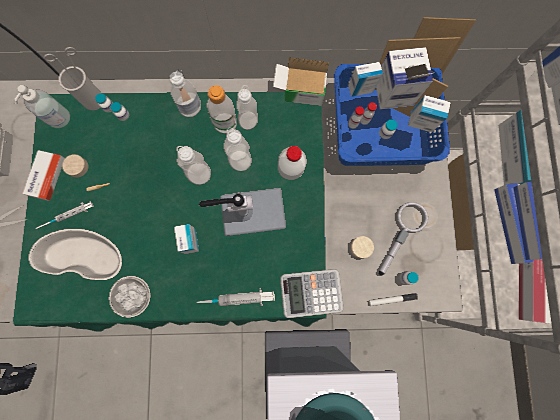

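View pics/wrist0.png

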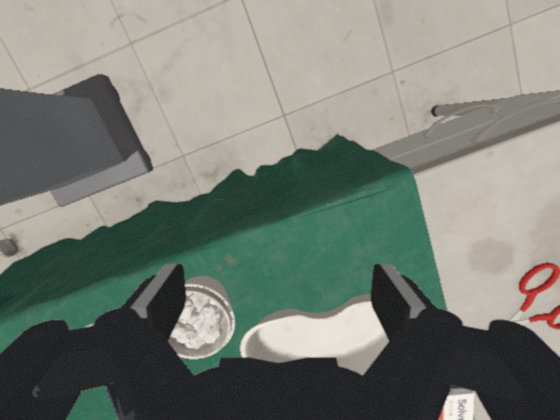

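Stand base, lever (pointing left), ring arm (ring near 410,218; stem tip 383,272 in top view), jar (291,162) and bottles (195,165), (237,150) are seen. I'll write helpers and zoom in.

```bash
cat > h.py <<'E'
import numpy as np, cv2
from scipy.spatial.transform import Rotation as Rn
from scipy.optimize import least_squares
from workcell import bot
def R(rv): return Rn.from_rotvec(rv).as_matrix()
def proj(c,P):
    P=np.atleast_2d(P); Q=(P-np.array(c["origin"]))@R(c["rotation"])
    return np.c_[c["fx"]*Q[:,0]/Q[:,2]+c["cx"], c["fy"]*Q[:,1]/Q[:,2]+c["cy"]]
def ray(c,uv):
    d=np.array([(uv[0]-c["cx"])/c["fx"],(uv[1]-c["cy"])/c["fy"],1.0]); d=R(c["rotation"])@d
    return np.array(c["origin"]),d/np.linalg.norm(d)
def at_z(c,uv,z):
    o,d=ray(c,uv); return o+d*(z-o[2])/d[2]
def tri(obs):
    A=np.zeros((3,3));b=np.zeros(3)
    L=[ray(c,uv) for c,uv in obs]
    for o,d in L:
        M=np.eye(3)-np.outer(d,d);A+=M;b+=M@o
    p=np.linalg.solve(A,b)
    return p,[np.linalg.norm((np.eye(3)-np.outer(d,d))@(p-o)) for o,d in L]
def crop(im,x0,y0,x1,y1,k,fn):
    o=cv2.resize(im[y0:y1,x0:x1],None,fx=k,fy=k,interpolation=cv2.INTER_CUBIC); cv2.imwrite(fn,o)
def rel(s,P,Rw=None):
    """shift (cm) and turn (deg) in the tool axes from state s to world pose"""
    R0=R(s["tcp_rot"]); d=R0.T@(np.array(P)-np.array(s["tool_pos"]))*100
    rv=np.zeros(3) if Rw is None else Rn.from_matrix(R0.T@Rw).as_rotvec()*180/np.pi
    return np.round(d,2),np.round(rv,2)
E
python3 - <<'E'
from h import *
s=bot.read_state(); print(np.round(R(s["tcp_rot"]),3))
c=bot.calibration("wrist"); print(np.round(R(c["rotation"]),3)); 
print("cam in tool",np.round(R(s["tcp_rot"]).T@(np.array(c["origin"])-s["tool_pos"]),4)); print(np.round(R(s["tcp_rot"]).T@R(c["rotation"]),3))
t=cv2.imread("pics/top0.png"); crop(t,160,90,340,270,4,"pics/top0a.png"); crop(t,340,180,460,320,4,"pics/top0b.png")
t=cv2.imread("pics/scene0.png"); crop(t,170,130,350,280,4,"pics/scene0a.png"); crop(t,300,290,450,420,4,"pics/scene0b.png")
E
```

```text
[[ 0.933 -0.001  0.359]
 [-0.359 -0.002  0.933]
 [-0.    -1.    -0.002]]
[[ 0.358  0.897  0.258]
 [ 0.934 -0.343 -0.101]
 [-0.002  0.277 -0.961]]
cam in tool [-0.0705 -0.1435  0.0008]
[[-0.001  0.961  0.277]
 [ 0.    -0.277  0.961]
 [ 1.     0.001  0.   ]]
```

View pics/top0a.png

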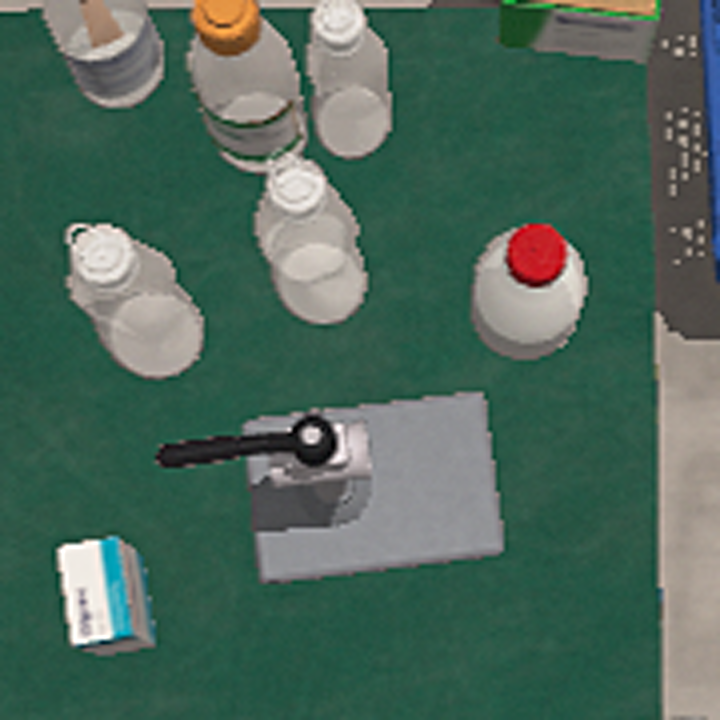

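View pics/top0b.png

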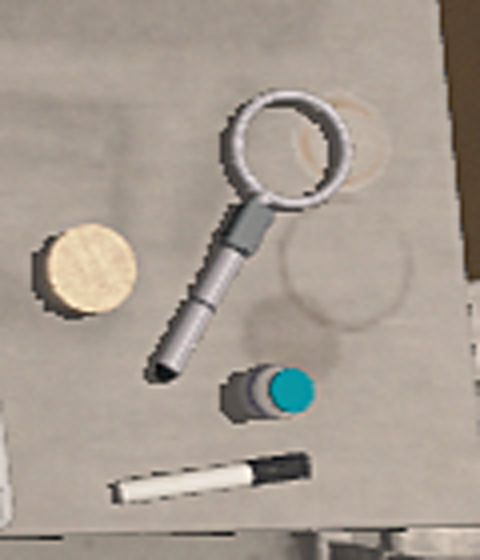

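View pics/scene0a.png

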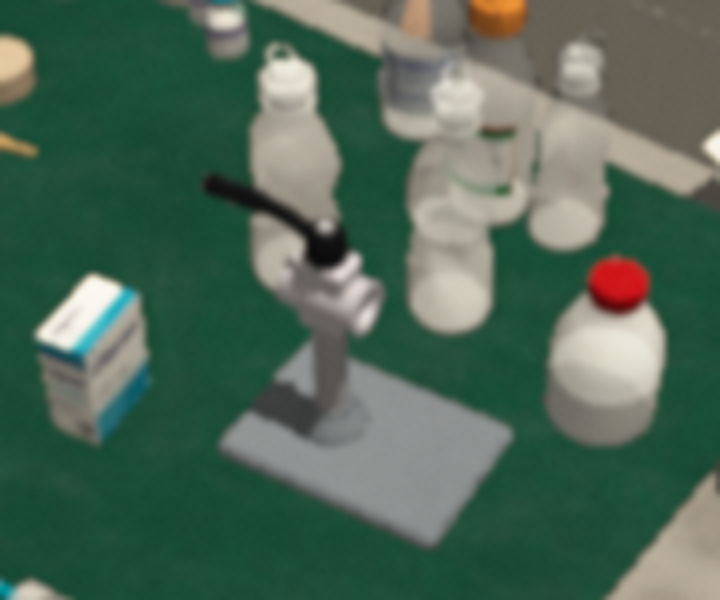

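View pics/scene0b.png

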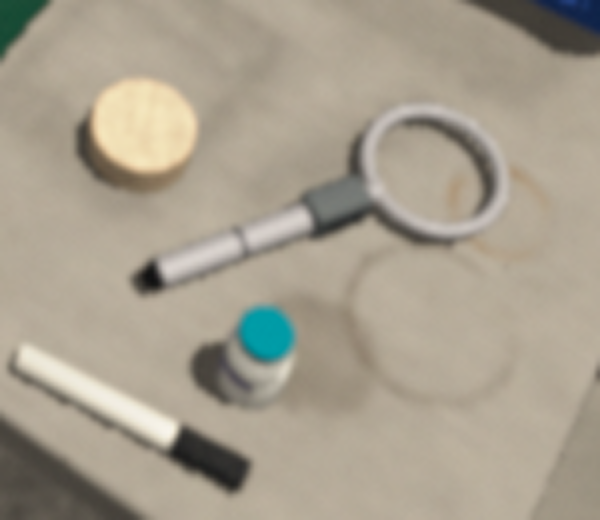

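```bash
cat > m1.py <<'E'
from h import *
T=bot.calibration("top"); S=bot.calibration("scene")
def fa(p,o): return (np.array(p)+0.5)/4-0.5+np.array(o)
ta=lambda *p: fa(p,(160,90)); tb=lambda *p: fa(p,(340,180)); sa=lambda *p: fa(p,(170,130)); sb=lambda *p: fa(p,(300,290))
# stand fit
mod=[((-.025+.08,-.055,.015),T,ta(245,422)),((-.105,-.055,.015),T,ta(487,393)),((-.105,.055,.015),T,ta(503,553)),((.055,.055,.015),T,ta(262,583)),
 ((0,0,.182),T,ta(313,440)),((.055,.055,.015),S,sa(220,443)),((-.105,.055,.015),S,sa(432,547)),((-.105,-.055,.015),S,sa(513,433)),((0,0,.182),S,sa(326,230))]
def W(v,p):
    c,s=np.cos(v[2]),np.sin(v[2]); p=np.array(p); return np.array([v[0]+c*p[0]-s*p[1],v[1]+s*p[0]+c*p[1],p[2]+v[3]])
f=lambda v: np.concatenate([proj(c,W(v,p))[0]-uv for p,c,uv in mod]+[[v[3]*50]])
r=least_squares(f,[.45,.2,1.57,0]); print("stand",np.round(r.x,4)); print(np.round(r.fun,1))
v=r.x
for n,a,b in [("hub",ta(313,440),sa(326,230)),("levertip",ta(160,457),sa(208,185)),("ringc",tb(290,148),sb(435,172)),("block",tb(249,227),sb(338,203)),("line",tb(203,303),sb(240,242)),("stemend",tb(160,372),sb(150,275)),
   ("jarcap",ta(538,253),sa(619,285)),("carton",ta(90,590),sa(92,312))]:
    p,e=tri([(T,a),(S,b)]); print(n,np.round(p,4),np.round(e,4), "in stand", np.round([np.cos(v[2])*(p[0]-v[0])+np.sin(v[2])*(p[1]-v[1]),-np.sin(v[2])*(p[0]-v[0])+np.cos(v[2])*(p[1]-v[1])],4), np.round(np.hypot(p[0],p[1]),3))
for n,uv,z in [("block top",tb(251,226),.024),("ringc",tb(290,148),.01),("line top",tb(203,303),.02),("stem end",tb(160,372),.012),("vial cap",tb(291,390),.056),("tape",tb(92,268),.025),("bt cap",ta(102,255),.198),("bt base",ta(155,330),0.02),("bs cap",ta(298,187),.184),("bs base",ta(322,280),.02)]:
    p=at_z(T,uv,z); print(n,np.round(p,4), "in stand", np.round([np.cos(v[2])*(p[0]-v[0])+np.sin(v[2])*(p[1]-v[1]),-np.sin(v[2])*(p[0]-v[0])+np.cos(v[2])*(p[1]-v[1])],4))
print("mouth",W(v,(-.028,0,.13)))
E
python3 m1.py
```

```text
stand [ 0.5522  0.2133  1.6696 -0.0024]
[-0.6 -0.9 -0.3 -0.4  0.8  0.8 -0.9  0.5  0.3 -0.6 -1.3  0.5 -0.   0.3
  1.1 -0.6  0.3  0.5 -0.1]
hub [0.5508 0.2135 0.182 ] [0.0004 0.0004] in stand [0.0003 0.0014] 0.591
levertip [0.5435 0.2968 0.1779] [0.0003 0.0003] in stand [0.084  0.0005] 0.619
ringc [ 0.5342 -0.2275  0.0089] [0.0002 0.0002] in stand [-0.437   0.0614] 0.581
block [ 0.4818 -0.1937  0.0167] [0.0004 0.0004] in stand [-0.3981  0.1102] 0.519
line [ 0.4339 -0.1617  0.0122] [0.0004 0.0004] in stand [-0.3615  0.1547] 0.463
stemend [ 0.3913 -0.1321  0.0098] [0. 0.] in stand [-0.3279  0.1943] 0.413
jarcap [0.6772 0.0846 0.1145] [0.0006 0.0006] in stand [-0.1405 -0.1117] 0.682
carton [0.4838 0.3522 0.0857] [0.0022 0.0022] in stand [0.1449 0.0544] 0.598
block top [ 0.4819 -0.1929  0.024 ] in stand [-0.3973  0.1101]
ringc [ 0.5342 -0.2273  0.01  ] in stand [-0.4368  0.0614]
line top [ 0.4337 -0.1597  0.02  ] in stand [-0.3595  0.1547]
stem end [ 0.3912 -0.1315  0.012 ] in stand [-0.3272  0.1943]
vial cap [ 0.3779 -0.1988  0.056 ] in stand [-0.393   0.2141]
tape [ 0.4569 -0.0889  0.025 ] in stand [-0.2914  0.1247]
bt cap [0.6516 0.3266 0.198 ] in stand [ 0.1029 -0.1101]
bt base [0.6601 0.3302 0.02  ] in stand [ 0.1057 -0.1189]
bs cap [0.6946 0.2218 0.184 ] in stand [-0.0056 -0.1425]
bs base [0.6927 0.2211 0.02  ] in stand [-0.0061 -0.1405]
mouth [0.55498424 0.18548451 0.12764392]
```

```bash
cat >> h.py <<'E'
def Rdown(psi):
    """tool pointing down, tool x at yaw psi (rad)"""
    x=np.array([np.cos(psi),np.sin(psi),0]);y=np.array([0,0,-1.]);return np.c_[x,y,np.cross(x,y)]
def stand(v,p):
    c,s=np.cos(v[2]),np.sin(v[2]); return np.array([v[0]+c*p[0]-s*p[1],v[1]+s*p[0]+c*p[1],p[2]])
def tostand(v,P):
    c,s=np.cos(v[2]),np.sin(v[2]); dx,dy=P[0]-v[0],P[1]-v[1]; return np.array([c*dx+s*dy,-s*dx+c*dy,P[2]])
V=[0.5515,0.2135,1.6696]
E
python3 - <<'E'
from h import *
s=bot.read_state()
P=stand(V,(.062,0,.27)); print(P)
print(rel(s,P,Rdown(V[2]-np.pi)))
E
```

```text
[0.54538413 0.27519762 0.27      ]
(array([ 41.04,  -3.94, -22.2 ]), array([1.000e-01, 6.332e+01, 5.000e-02]))
```

>>> {"api": "play_rows", "payload": {"series": "3.4 -0.4 -1.85 0 5.3 0 8.5; 6.8 -0.8 -3.7 0 10.6 0 8.5; 10.3 -1.2 -5.55 0 15.8 0 8; 13.7 -1.6 -7.4 0 21.1 0 8; 17.1 -2.0 -9.25 0 26.4 0 7; 20.5 -2.4 -11.1 0 31.7 0 6; 23.9 -2.8 -12.95 0 36.9 0 5; 27.4 -3.2 -14.8 0 42.2 0 4.5; 30.8 -3.5 -16.65 0 47.5 0 4.5; 34.2 -3.7 -18.5 0 52.8 0 4.5; 37.6 -3.9 -20.35 0 58.0 0 4.5; 41.0 -3.9 -22.2 0 63.3 0 4.5"}}

```text
time: 1.15
tool_pos: [0.546, 0.2737, 0.27]
tcp_rot: [-1.254, 1.139, -1.14]
wrist_force: [0.1, 0.0, -0.5]
width: 0.525
```

```bash
python3 - <<'E'
from h import *
s=bot.read_state(); c=bot.calibration("wrist"); im=bot.read_camera("wrist"); cv2.imwrite("pics/w1.png",im)
import pickle; pickle.dump((s,c),open("pics/w1.pkl","wb"))
print(s["time"],np.round(s["tool_pos"],4),np.round(R(s["tcp_rot"]),3).tolist(),s["width"])
E
```

```text
1.15 [0.546  0.2737 0.27  ] [[0.094, -0.0, 0.996], [-0.996, -0.001, 0.094], [0.001, -1.0, -0.0]] 0.5250035781624627
```

View pics/w1.png

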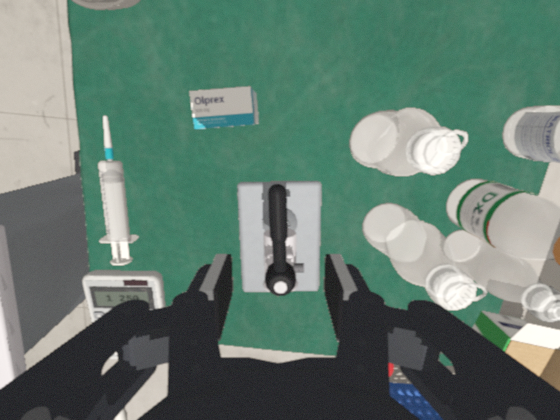

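```bash
python3 - <<'E'
from h import *
im=cv2.imread("pics/w1.png"); crop(im,220,160,345,310,5,"pics/w1a.png")
E
```

```text
(no output)
```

View pics/w1a.png

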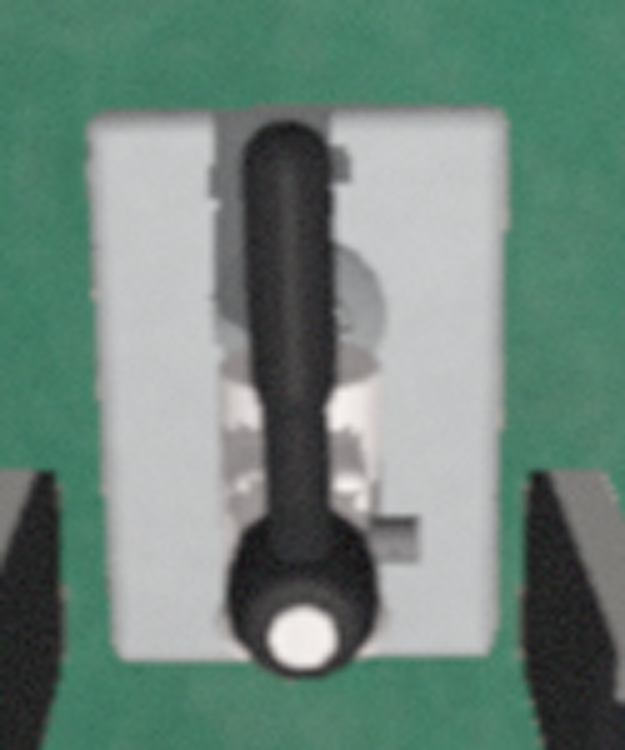

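```bash
cat > m2.py <<'E'
from h import *; import pickle
s,c=pickle.load(open("pics/w1.pkl","rb"))
w=lambda *p:(np.array(p)+.5)/5-.5+np.array((220,160))
mod=[((.055,.055,.015),w(91,115)),((.055,-.055,.015),w(507,111)),((-.105,-.055,.015),w(496,654)),((-.105,.055,.015),w(119,659)),((0,0,.184),w(303,638))]
f=lambda v: np.concatenate([proj(c,stand(v[:3],p))[0]-uv for p,uv in mod])
r=least_squares(f,V); print("wrist fit",np.round(r.x,4),np.round(r.fun,1))
for z in(.182,.186): print("hub at z",z,np.round(at_z(c,w(303,638),z),4))
print("tip",[np.round(tostand(r.x,at_z(c,w(289,122),z)),4) for z in (.182,.178)])
print("handle dir pts",[np.round(tostand(r.x,at_z(c,w(*q),.182)),4) for q in ((289,160),(290,330))])
E
python3 m2.py
```

```text
wrist fit [0.5542 0.2162 1.6826] [-1.4 -0.3  1.  -0.8  0.6  1.4 -1.1  1.5  0.6 -0.9]
hub at z 0.182 [0.5539 0.2142 0.182 ]
hub at z 0.186 [0.5536 0.2165 0.186 ]
tip [array([0.0845, 0.0014, 0.182 ]), array([0.0837, 0.0014, 0.178 ])]
handle dir pts [array([0.0787, 0.0015, 0.182 ]), array([0.0517, 0.0018, 0.182 ])]
```

```bash
sed -i 's/^V=.*/V=[0.553,0.215,1.676]/' h.py && python3 - <<'E'
from h import *
s=bot.read_state()
print(tostand(V,s["tool_pos"]))
P=stand(V,(.062,0,.158)); print(P, rel(s,P,Rdown(V[2]-np.pi)))
E
```

```text
[ 0.05293946 -0.00309063  0.26963171]
[0.5464894  0.27665721 0.158     ] (array([-0.97, 11.16, -0.36]), array([-0.16, -1.07,  0.39]))
```

```bash
python3 - <<'E'
from h import *
s=bot.read_state()
print(s["time"],np.round(s["tool_pos"],4),np.round(s["joint_vel"],4),np.round(s["tcp_rot"],4))
E
```

```text
1.2 [0.5505 0.268  0.2696] [ 0.0626 -0.0127  0.0256  0.0413  0.0137 -0.0673] [-1.2513  1.1398 -1.1515]
```

>>> {"api": "play_rows", "payload": {"series": "-0.5 0 -0.2 0 -0.6 0 4.5; -0.9 0 -0.3 0 -1.1 0 4.5; -0.9 0 -0.3 0 -1.1 0 4.5; -0.9 0 -0.3 0 -1.1 0 4.5"}}

```text
time: 1.53
tool_pos: [0.5457, 0.2781, 0.2693]
tcp_rot: [-1.261, 1.124, -1.135]
wrist_force: [0.5, -0.5, -0.5]
width: 0.523
```

```bash
cat >> h.py <<'E'
import pickle
def shot(name,fn):
    s=bot.read_state(); c=bot.calibration(name); im=bot.read_camera(name); cv2.imwrite(f"pics/{fn}.png",im); pickle.dump((s,c),open(f"pics/{fn}.pkl","wb"))
    print(fn,round(s["time"],2),"tcp",np.round(s["tool_pos"],4),"vel",np.round(np.abs(s["joint_vel"]).max(),3),"F",np.round(s["wrist_force"],1),"w",round(s["width"],3)); return s,c,im
E
python3 - <<'E'
from h import *
s,c,im=shot("wrist","w2"); crop(im,220,160,345,310,5,"pics/w2a.png")
E
```

```text
w2 1.53 tcp [0.5457 0.2781 0.2693] vel 0.006 F [ 0.5 -0.5 -0.5] w 0.523
```

View pics/w2a.png

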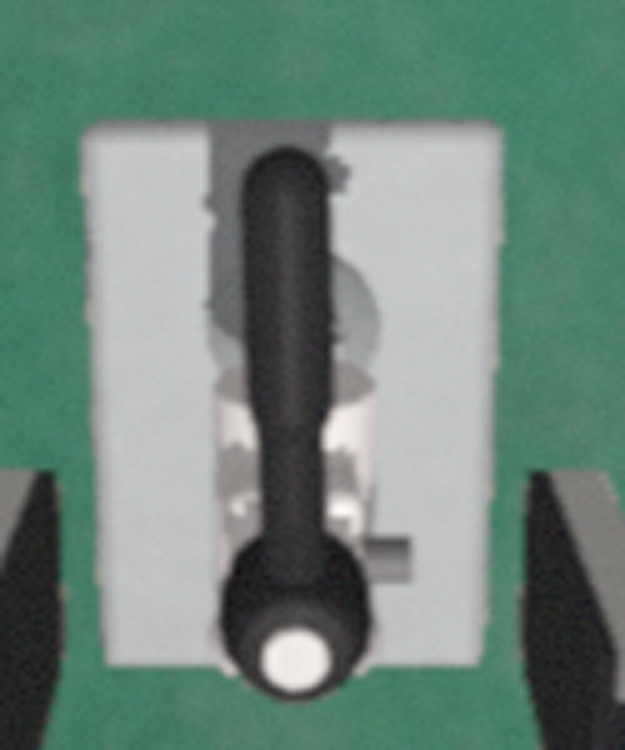

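```bash
cat > m3.py <<'E'
from h import *
s,c=pickle.load(open("pics/w2.pkl","rb"))
w=lambda *p:(np.array(p)+.5)/5-.5+np.array((220,160))
mod=[((.055,.055,.015),w(83,127)),((.055,-.055,.015),w(502,126)),((-.105,-.055,.015),w(485,664)),((-.105,.055,.015),w(106,666)),((0,0,.184),w(297,661))]
f=lambda v: np.concatenate([proj(c,stand(v[:3],p))[0]-uv for p,uv in mod])
r=least_squares(f,V); v=r.x; print("wrist fit",np.round(v,4),np.round(r.fun,1))
for z in(.182,.186): print("hub at z",z,np.round(at_z(c,w(297,661),z),4))
print("tip",[np.round(tostand(v,at_z(c,w(286,148),z)),4) for z in (.182,.178)])
print("handle dir pts",[np.round(tostand(v,at_z(c,w(*q),.182)),4) for q in ((286,190),(287,370))])
print("TCP in stand", tostand(v,s["tool_pos"]), "fingers px centre", (w(60,480)+w(527,480))/2, proj(c,s["tool_pos"]))
E
python3 m3.py
```

```text
wrist fit [0.5538 0.216  1.685 ] [-0.8 -0.6  0.9 -0.8  0.5  1.7 -0.6  1.7 -0.  -0.8]
hub at z 0.182 [0.5541 0.2141 0.182 ]
hub at z 0.186 [0.5538 0.2164 0.186 ]
tip [array([0.0847, 0.0013, 0.182 ]), array([0.0838, 0.0013, 0.178 ])]
handle dir pts [array([0.0782, 0.0013, 0.182 ]), array([0.0493, 0.0013, 0.182 ])]
TCP in stand [0.06258076 0.0010587  0.26929383] fingers px centre [278.3 255.6] [[277.24051605 269.22839486]]
```

>>> {"api": "play_rows", "payload": {"series": "0 2.5 0 0 0 0 4.5; 0 5.5 0 0 0 0 4.5; 0 8 0 0 0 0 4.2; 0 10 0 0 0 0 3.5; 0 11.1 0 0 0 0 2.8; 0 11.1 0 0 0 0 2.2; 0 11.1 0 0 0 0 2.2; 0 11.1 0 0 0 0 2.2"}}

```text
time: 2.25
tool_pos: [0.5469, 0.2783, 0.1601]
tcp_rot: [-1.259, 1.122, -1.135]
wrist_force: [-0.4, -0.1, 0.8]
width: 0.252
```

```bash
python3 - <<'E'
from h import *
V=[.5537,.2150,1.68]
s,c,im=shot("wrist","w3")
R0=R(s["tcp_rot"])
print(tostand(V,s["tool_pos"]))
# arc plan: tool pose relative to the lever axis stays the same while the lever turns
r0=np.array([V[0],V[1],s["tool_pos"][2]])
rr=0.061
for th in np.deg2rad(np.arange(0,97,8)):
    a=V[2]+th
    P=np.array([V[0]+rr*np.cos(a),V[1]+rr*np.sin(a),0.158])
    print(round(np.rad2deg(th)),rel(s,P,Rdown(a-np.pi)))
E
```

```text
w3 2.25 tcp [0.5469 0.2783 0.1601] vel 0.013 F [-0.4 -0.1  0.8] w 0.252
[ 6.36902848e-02 -1.24494239e-04  1.60144880e-01]
0 (array([ 0.27,  0.22, -0.01]), array([-0.28, -0.  ,  0.33]))
8 (array([ 0.33,  0.21, -0.86]), array([-0.25, -8.  ,  0.34]))
16 (array([ 0.5 ,  0.21, -1.69]), array([ -0.23, -16.  ,   0.36]))
24 (array([ 0.8 ,  0.21, -2.49]), array([ -0.2 , -24.  ,   0.38]))
32 (array([ 1.19,  0.21, -3.25]), array([ -0.18, -32.  ,   0.39]))
40 (array([ 1.69,  0.21, -3.93]), array([ -0.15, -40.  ,   0.41]))
48 (array([ 2.29,  0.21, -4.55]), array([ -0.12, -48.  ,   0.42]))
56 (array([ 2.96,  0.21, -5.07]), array([ -0.09, -56.  ,   0.43]))
64 (array([ 3.69,  0.21, -5.5 ]), array([ -0.07, -64.  ,   0.45]))
72 (array([ 4.48,  0.21, -5.81]), array([-3.0e-02, -7.2e+01,  4.6e-01]))
80 (array([ 5.31,  0.22, -6.02]), array([ -0.  , -80.  ,   0.46]))
88 (array([ 6.15,  0.22, -6.11]), array([ 3.0e-02, -8.8e+01,  4.7e-01]))
96 (array([ 7.01,  0.23, -6.08]), array([ 6.0e-02, -9.6e+01,  4.8e-01]))
```

View pics/w3.png

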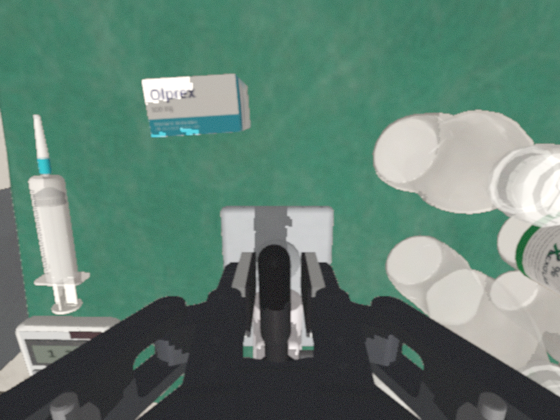

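>>> {"api": "play_rows", "payload": {"series": "0.32 0.1 -0.74 0 -7 0 2.2; 0.45 0.2 -1.48 0 -14 0 2.2; 0.68 0.2 -2.19 0 -21 0 2.2; 0.98 0.2 -2.86 0 -28 0 2.2; 1.37 0.2 -3.5 0 -35 0 2.2; 1.84 0.2 -4.08 0 -42 0 2.2; 2.37 0.2 -4.6 0 -49 0 2.2; 2.96 0.2 -5.06 0 -56 0 2.2; 3.6 0.2 -5.44 0 -63 0 2.2; 4.28 0.2 -5.73 0 -70 0 2.2; 5.0 0.2 -5.94 0 -77 0 2.2; 5.73 0.2 -6.07 0 -84 0 2.2"}}

```text
time: 3.3
tool_pos: [0.494, 0.2166, 0.1613]
tcp_rot: [-1.571, -0.015, 0.0]
wrist_force: [-1.3, 4.6, 2.3]
width: 0.256
```

```bash
python3 - <<'E'
from h import *
V=[.5537,.2150,1.68]
s,c,im=shot("wrist","w4")
p=tostand(V,s["tool_pos"]); print(p,np.rad2deg(np.arctan2(p[1],p[0])))
rr=0.061
for d in (86,90,92):
    a=V[2]+np.deg2rad(d)
    P=np.array([V[0]+rr*np.cos(a),V[1]+rr*np.sin(a),0.158]); print(d,rel(s,P,Rdown(a-np.pi)))
E
```

```text
w4 3.3 tcp [0.494  0.2166 0.1613] vel 1.601 F [-1.3  4.6  2.3] w 0.256
[0.00810046 0.05917344 0.16134189] 82.20503247934808
86 (array([-0.13,  0.33, -0.4 ]), array([ 0.03, -1.68,  0.55]))
90 (array([-0.1 ,  0.33, -0.82]), array([ 0.05, -5.68,  0.55]))
92 (array([-0.08,  0.33, -1.04]), array([ 0.06, -7.68,  0.55]))
```

View pics/w4.png

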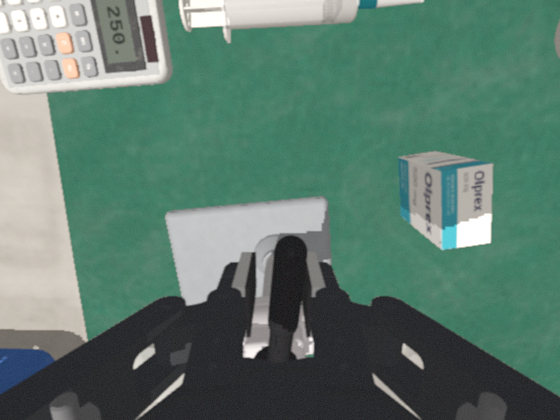

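The handle (column 290) rides against the right finger and has followed; now I push to the open stop.

>>> {"api": "play_rows", "payload": {"series": "-0.1 0.2 -0.5 0 -3 0 2.2; -0.1 0.3 -0.9 0 -6 0 2.2; -0.1 0.3 -1.0 0 -7.5 0 2.2; -0.1 0.3 -1.0 0 -7.5 0 2.2; -0.1 0.3 -1.0 0 -7.5 0 2.2"}}

```text
time: 3.77
tool_pos: [0.4948, 0.2094, 0.1611]
tcp_rot: [-1.562, -0.123, 0.1]
wrist_force: [-1.5, 13.3, 1.5]
width: 0.257
```

```bash
python3 - <<'E'
from h import *
V=[.5537,.2150,1.68]
s,c,im=shot("wrist","w5")
p=tostand(V,s["tool_pos"]); print(p,np.rad2deg(np.arctan2(p[1],p[0])), np.round(R(s["tcp_rot"]),3)[:,0])
E
```

```text
w5 3.77 tcp [0.4948 0.2094 0.1611] vel 0.003 F [-1.5 13.3  1.5] w 0.257
[0.00089478 0.0591327  0.16112934] 89.13308131606354 [0.99  0.142 0.015]
```

View pics/w5.png

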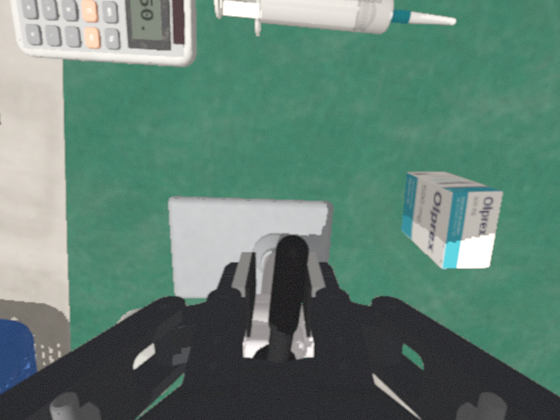

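```bash
python3 - <<'E'
from h import *
s=bot.read_state()
d=np.array([0.3913,-0.1321])-np.array([.5342,-.2275]); st=np.arctan2(d[1],d[0]); print(np.rad2deg(st))
for P in ([0.482,-0.193,.27],[0.482,-0.193,.17]): print(rel(s,P,Rdown(st-np.pi)))
E
```

```text
146.2729376255613
(array([ -6.82, -11.16, -39.61]), array([-0.55, 41.9 ,  0.73]))
(array([ -6.97,  -1.16, -39.65]), array([-0.55, 41.9 ,  0.73]))
```

>>> {"api": "play_rows", "payload": {"series": "0 0 0.5 0 0 0 3.5; 0 -0.3 0.5 0 0 0 4.5; 0 -3 0.5 0 0 0 5; 0 -7 0.4 0 0 0 5; 0 -10 0 0 0 0 5; -0.5 -11 -3 0 5 0 6; -1 -11.2 -6.5 0 11 0 6; -1.7 -11.2 -10.2 0 17 0 6; -2.4 -11.2 -14 0 23 0 6; -3.1 -11.2 -17.9 0 29 0 6; -3.8 -11 -21.8 0 35 0 6; -4.5 -10.5 -25.7 0 41 0 6"}}

```text
time: 4.82
tool_pos: [0.4856, -0.0544, 0.2662]
tcp_rot: [-1.513, 0.441, -0.465]
wrist_force: [0.5, -0.4, -0.2]
width: 0.7
```

```bash
python3 - <<'E'
from h import *
s=bot.read_state(); st=np.deg2rad(146.27)
print(s["time"],s["tool_pos"],s["wrist_force"])
for P in ([0.482,-0.193,.27],[0.482,-0.193,.16]): print(rel(s,P,Rdown(st-np.pi)))
E
```

```text
4.8167 [ 0.48557671 -0.05439191  0.26624862] [ 0.45802751 -0.3796671  -0.19914232]
(array([  7.29,  -0.45, -11.79]), array([-0.78,  0.54,  0.69]))
(array([  7.16,  10.55, -11.94]), array([-0.78,  0.54,  0.69]))
```

>>> {"api": "play_rows", "payload": {"series": "2 1 -3.6 -0.1 0 0.1 6; 3.8 3.5 -6.5 -0.3 0.2 0.3 6; 5.3 6 -9 -0.5 0.4 0.5 6; 6.5 8.5 -10.9 -0.7 0.5 0.6 6; 7.0 10 -11.7 -0.8 0.5 0.7 6; 7.2 10.5 -11.9 -0.8 0.5 0.7 6; 7.2 10.5 -11.9 -0.8 0.5 0.7 6; 7.2 10.5 -11.9 -0.8 0.5 0.7 6; 7.2 10.5 -11.9 -0.8 0.5 0.7 6"}}

```text
time: 5.57
tool_pos: [0.4837, -0.1927, 0.1624]
tcp_rot: [-1.522, 0.458, -0.462]
wrist_force: [0.5, 0.2, 0.6]
width: 0.703
```

```bash
python3 - <<'E'
from h import *
s,c,im=shot("wrist","w6")
print(np.round(R(s["tcp_rot"]),3).tolist())
E
```

```text
w6 5.57 tcp [ 0.4837 -0.1927  0.1624] vel 0.009 F [0.5 0.2 0.6] w 0.703
[[0.832, 0.002, 0.554], [-0.554, -0.001, 0.832], [0.003, -1.0, 0.0]]
```

View pics/w6.png

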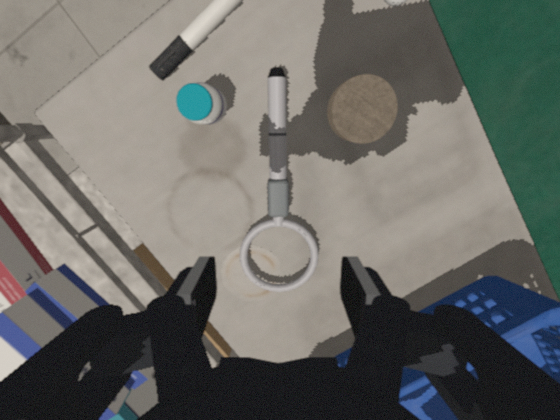

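```bash
python3 - <<'E'
from h import *
im=cv2.imread("pics/w6.png"); crop(im,225,55,330,300,3,"pics/w6a.png")
crop(im,255,160,305,225,8,"pics/w6b.png")
E
```

```text
(no output)
```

View pics/w6a.png

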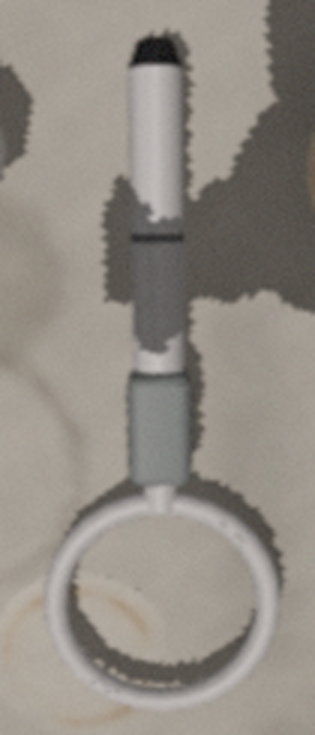

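View pics/w6b.png

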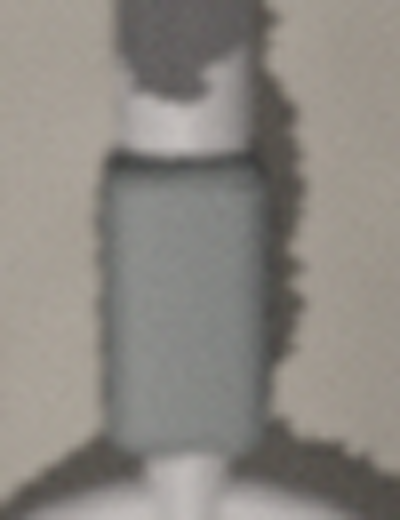

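```bash
python3 - <<'E'
from h import *
s,c=pickle.load(open("pics/w6.pkl","rb"))
b=lambda *p:(np.array(p)+.5)/8-.5+np.array((255,160)); a=lambda *p:(np.array(p)+.5)/3-.5+np.array((225,55))
T=lambda P: np.round(R(s["tcp_rot"]).T@(P-s["tool_pos"])*1000,1)
for n,uv,z in [("blk c",b(187,312),.024),("blk front",b(187,172),.024),("blk back",b(184,452),.024),("blk L",b(109,312),.024),("blk R",b(265,312),.024),("line",a(157,238),.020),("stem end",a(156,37),.012),("ring c",a(161,601),.012),("stem at blk",b(185,120),.020),("stem near end",a(156,70),.020)]:
    P=at_z(c,uv,z); print(n,np.round(P,4),"tool mm",T(P))
E
```

```text
blk c [ 0.4823 -0.1907  0.024 ] tool mm [ -2.6 138.4   0.8]
blk front [ 0.4686 -0.1817  0.024 ] tool mm [-19.  138.3   0.8]
blk back [ 0.4961 -0.2003  0.024 ] tool mm [ 14.3 138.4   0.5]
blk L [ 0.4773 -0.1982  0.024 ] tool mm [ -2.6 138.4  -8.2]
blk R [ 0.4872 -0.1832  0.024 ] tool mm [ -2.6 138.4   9.8]
line [ 0.4337 -0.1595  0.02  ] tool mm [-6.030e+01  1.422e+02 -1.000e-01]
stem end [ 0.3873 -0.1289  0.012 ] tool mm [-115.9  150.1   -0.4]
ring c [ 0.534  -0.2246  0.012 ] tool mm [ 59.2 150.5   1.3]
stem at blk [ 0.4641 -0.1789  0.02  ] tool mm [-24.3 142.3   0.5]
stem near end [ 0.3954 -0.1343  0.02  ] tool mm [-106.2  142.1   -0.4]
```

>>> {"api": "play_rows", "payload": {"series": "-0.1 3 0 0 -0.3 0 5; -0.2 6.5 0.05 0 -0.5 0 5; -0.25 10 0.07 0 -0.5 0 5; -0.25 13 0.07 0 -0.5 0 5; -0.25 15 0.07 0 -0.5 0 5; -0.25 15.8 0.07 0 -0.5 0 5; -0.25 15.8 0.07 0 -0.5 0 5; -0.25 15.8 0.07 0 -0.5 0 5", "newtons": 60}}

```text
time: 6.28
tool_pos: [0.4837, -0.1908, 0.0057]
tcp_rot: [-1.524, 0.449, -0.456]
wrist_force: [-0.3, -0.1, 0.5]
width: 0.583
```

```bash
python3 - <<'E'
from h import *
s,c,im=shot("wrist","w7")
print(np.round(R(s["tcp_rot"]),3).tolist())
E
```

```text
w7 6.28 tcp [ 0.4837 -0.1908  0.0057] vel 0.021 F [-0.3 -0.1  0.5] w 0.583
[[0.838, 0.004, 0.546], [-0.546, -0.002, 0.838], [0.005, -1.0, 0.0]]
```

View pics/w7.png

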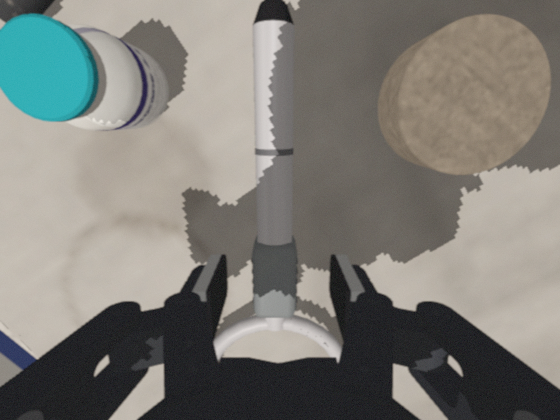

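>>> {"api": "play_rows", "payload": {"series": "0 0 0 0 0 0 3.5; 0 0 0 0 0 0 1.5; 0 0 0 0 0 0 1.5; 0 0 0 0 0 0 1.5; 0 0 0 0 0 0 1.5; 0 0 0 0 0 0 1.5; 0 0 0 0 0 0 1.5", "newtons": 60}}

```text
time: 6.92
tool_pos: [0.4864, -0.1923, 0.0088]
tcp_rot: [-1.525, 0.444, -0.461]
wrist_force: [-0.0, -0.5, 7.1]
width: 0.215
```

```bash
python3 - <<'E'
from h import *
s=bot.read_state(); print(s["time"],s["width"],s["width"]*85,np.round(s["tool_pos"],4),np.round(s["wrist_force"],1),np.round(R(s["tcp_rot"]),3).tolist())
V=[.5537,.2150,1.68]
# waypoint: stem end 70 mm short of the mouth -> block centre at stand x = -28-113-70
for x in (-.086,-.141-.03,-.141-.07):
    for z in (.12,.25): 
        P=stand(V,(x,0,z)); print(x,z,np.round(P,3),rel(s,P,Rdown(V[2]-np.pi)))
E
```

```text
6.9167 0.21523855916123907 18.29527752870532 [ 0.4864 -0.1923  0.0088] [-0.  -0.5  7.1] [[0.838, 0.01, 0.546], [-0.546, -0.005, 0.838], [0.011, -1.0, 0.001]]
-0.086 0.12 [0.563 0.13  0.12 ] (array([-11.03, -11.2 ,  31.16]), array([-0.34, 50.64,  0.53]))
-0.086 0.25 [0.563 0.13  0.25 ] (array([-10.89, -24.2 ,  31.18]), array([-0.34, 50.64,  0.53]))
-0.17099999999999999 0.12 [0.572 0.045 0.12 ] (array([ -5.64, -11.15,  24.59]), array([-0.34, 50.64,  0.53]))
-0.17099999999999999 0.25 [0.572 0.045 0.25 ] (array([ -5.5 , -24.15,  24.6 ]), array([-0.34, 50.64,  0.53]))
-0.211 0.12 [0.577 0.005 0.12 ] (array([ -3.1 , -11.13,  21.5 ]), array([-0.34, 50.64,  0.53]))
-0.211 0.25 [0.577 0.005 0.25 ] (array([ -2.96, -24.13,  21.51]), array([-0.34, 50.64,  0.53]))
```

```bash
python3 - <<'E'
from h import *
T=bot.calibration("top"); S=bot.calibration("scene")
for a,b in [((338,163),(366,238)),((448,160),(462,291)),((337,70),(392,186))]:
    print(np.round(tri([(T,a),(S,b)])[0],3),tri([(T,a),(S,b)])[1])
print("jar",[np.round(at_z(T,((u+.5)/4-.5+160,(v+.5)/4-.5+90),z),3) for u,v,z in((538,253,.12),(530,300,.06),(527,325,.0))])
E
```

```text
[ 0.672 -0.036  0.06 ] [np.float64(0.006384242986387248), np.float64(0.006384242986387256)]
[ 0.655 -0.291  0.085] [np.float64(0.011771199183302508), np.float64(0.011771199183302602)]
[ 0.901 -0.023  0.07 ] [np.float64(0.020795743092807052), np.float64(0.020795743092807083)]
jar [array([0.676, 0.084, 0.12 ]), array([0.665, 0.086, 0.06 ]), array([0.666, 0.085, 0.   ])]
```

>>> {"api": "play_rows", "payload": {"series": "0 -2 0 0 0 0 1.5; 0 -6 0 0 0 0 1.5; 0 -10 0 0 0 0 1.5; 0 -14 0 0 0 0 1.5; -0.2 -17 2 0 5 0 1.5; -0.6 -18.5 5 0 12 0 1.5; -1 -19 8.5 0 19 0 1.5; -1.5 -19.1 12 0 26 0 1.5; -2 -19.1 15.2 0 33 0 1.5; -2.5 -19.1 18 0 40 0 1.5; -2.9 -19.1 20.3 0 46 0 1.5; -3 -19.1 21.5 0 50.6 0 1.5"}}

```text
time: 7.92
tool_pos: [0.5773, 0.008, 0.2]
tcp_rot: [-1.253, 1.121, -1.138]
wrist_force: [-0.5, -0.7, -1.7]
width: 0.22
```

```bash
python3 - <<'E'
from h import *
V=[.5537,.2150,1.68]
s=bot.read_state(); print(s["time"],s["width"]*85,np.round(s["tool_pos"],4),np.round(s["wrist_force"],1),np.round(R(s["tcp_rot"]),3).tolist(),np.abs(s["joint_vel"]).max())
P=stand(V,(-.211,0,.127)); print(np.round(P,3),rel(s,P,Rdown(V[2]-np.pi)))
E
```

```text
7.9167 18.72882718129433 [0.5773 0.008  0.2   ] [-0.5 -0.7 -1.7] [[0.106, 0.01, 0.994], [-0.994, -0.003, 0.106], [0.004, -1.0, 0.01]] 1.1232224103850594
[0.577 0.005 0.127] (array([ 0.23,  7.3 , -0.16]), array([-0.55, -0.15,  0.26]))
```

>>> {"api": "play_rows", "payload": {"series": "0.1 1.5 -0.1 -0.3 0 0.1 1.5; 0.2 4 -0.15 -0.5 -0.1 0.2 1.5; 0.2 6.3 -0.15 -0.5 -0.1 0.3 1.5; 0.2 7.4 -0.15 -0.5 -0.1 0.3 1.5; 0.2 7.4 -0.15 -0.5 -0.1 0.3 1.5; 0.2 7.4 -0.15 -0.5 -0.1 0.3 1.5; 0.2 7.4 -0.15 -0.5 -0.1 0.3 1.5"}}

```text
time: 8.5
tool_pos: [0.5775, 0.0051, 0.1271]
tcp_rot: [-1.256, 1.127, -1.13]
wrist_force: [-0.4, -0.1, -2.1]
width: 0.214
```

```bash
python3 - <<'E'
from h import *
V=[.5537,.2150,1.68]
s,c,im=shot("wrist","w8"); print(np.round(R(s["tcp_rot"]),3).tolist(), tostand(V,s["tool_pos"]))
shot("scene","s8"); shot("top","t8")
crop(cv2.imread("pics/t8.png"),200,150,400,270,4,"pics/t8a.png"); crop(cv2.imread("pics/s8.png"),220,150,400,285,4,"pics/s8a.png")
E
```

```text
w8 8.5 tcp [0.5775 0.0051 0.1271] vel 0.018 F [-0.4 -0.1 -2.1] w 0.214
[[0.108, 0.003, 0.994], [-0.994, 0.001, 0.108], [-0.0, -1.0, 0.003]] [-0.21127763 -0.00073145  0.1270539 ]
s8 8.55 tcp [0.5779 0.0052 0.1277] vel 0.008 F [ 0.1 -0.2 -1.3] w 0.218
t8 8.6 tcp [0.5781 0.0053 0.1278] vel 0.002 F [ 0.1 -0.1 -1.6] w 0.219
```

View pics/w8.png

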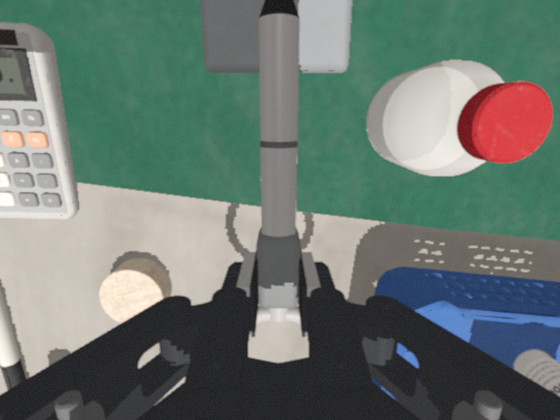

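View pics/t8a.png

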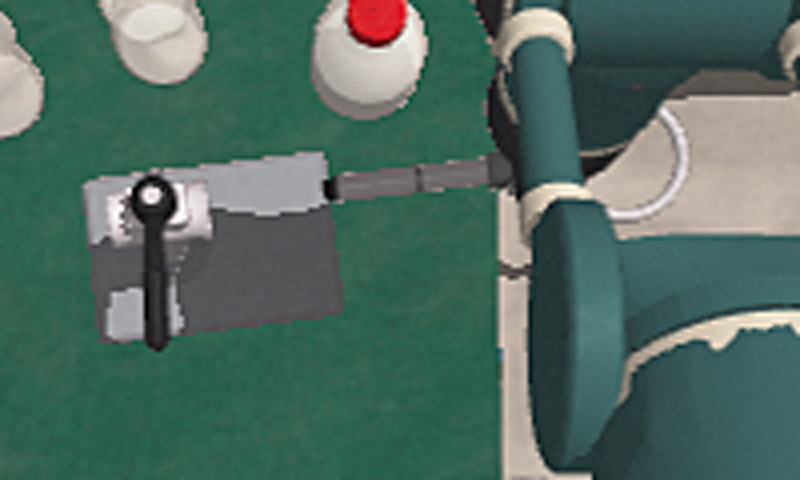

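View pics/s8a.png

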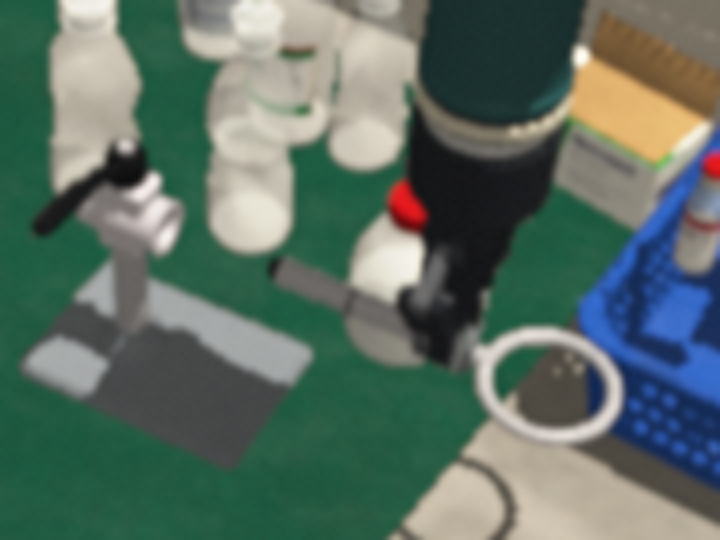

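```bash
cat > m4.py <<'E'
from h import *
V=[.5537,.2150,1.68]
s,c=pickle.load(open("pics/w8.pkl","rb")); st,T=pickle.load(open("pics/t8.pkl","rb")); ss,S=pickle.load(open("pics/s8.pkl","rb"))
t=lambda *p:(np.array(p)+.5)/4-.5+np.array((200,150)); sc=lambda *p:(np.array(p)+.5)/4-.5+np.array((220,150))
for n,obs in [("line TS",[(T,t(419,180)),(S,sc(348,300))]),("end TS",[(T,t(333,188)),(S,sc(275,268))]),("line TW",[(T,t(419,180)),(c,(279,144.5))]),("line SW",[(S,sc(348,300)),(c,(279,144.5))]),("ring c TS",None)]:
    if obs is None: continue
    p,e=tri(obs); print(n,np.round(p,4),np.round(e,4),"stand",np.round(tostand(V,p),4))
Rt=R(s["tcp_rot"])
for n,uv,z in [("line W",(279,144.5),.138),("end W",(279,3),.130),("stem@blk W",(279,234),.138)]:
    P=at_z(c,uv,z); print(n,np.round(P,4),"tool",np.round(Rt.T@(P-s["tool_pos"])*1000,1),"stand",np.round(tostand(V,P),4))
for n,uv,z in [("line T",t(419,180),.138),("end T",t(333,188),.130),("hub T",t(152,197),.186),("lever tip T",t(157,346),.182)]:
    P=at_z(T,uv,z); print(n,np.round(P,4),"stand",np.round(tostand(V,P),4))
E
python3 m4.py
```

```text
line TS [0.5684 0.0659 0.1352] [0.0019 0.0019] stand [-0.1498  0.0016  0.1352]
end TS [0.5654 0.1151 0.1331] [0.0012 0.0012] stand [-0.1006 -0.0008  0.1331]
line TW [0.5714 0.0651 0.1282] [0.0012 0.0012] stand [-0.1509 -0.0013  0.1282]
line SW [0.5707 0.0677 0.1315] [0.0014 0.0014] stand [-0.1483 -0.0009  0.1315]
line W [0.5714 0.0669 0.138 ] tool [-62.1 -10.9   0.7] stand [-0.1491 -0.0015  0.138 ]
end W [0.5655 0.1203 0.13  ] tool [-115.8   -2.9    0.6] stand [-0.0955 -0.0014  0.13  ]
stem@blk W [0.5757 0.0278 0.138 ] tool [-22.8 -10.9   0.8] stand [-0.1885 -0.0015  0.138 ]
line T [0.5691 0.0648 0.138 ] stand [-0.151  0.001  0.138]
end T [0.567  0.1141 0.13  ] stand [-0.1017 -0.0022  0.13  ]
hub T [0.5513 0.214  0.186 ] stand [-0.0008  0.0025  0.186 ]
lever tip T [0.4708 0.2117 0.182 ] stand [0.0058 0.0827 0.182 ]
```

```bash
python3 - <<'E'
from h import *
V=[.5537,.2150,1.68]
im=cv2.imread("pics/t8.png"); x0,y0,x1,y1,k=215,180,335,245,6
o=cv2.resize(im[y0:y1,x0:x1],None,fx=k,fy=k,interpolation=cv2.INTER_CUBIC)
s,T=pickle.load(open("pics/t8.pkl","rb"))
Vt=[.5513,.2135,1.68]
for p in [(-.028,0,.13),(-.028,.016,.13),(-.028,-.016,.13),(.028,0,.13),(.028,.016,.13),(.028,-.016,.13),(0,0,.182),(-.1,0,.13)]:
    u=(proj(T,stand(Vt,p))[0]-[x0,y0]+.5)*k-.5; print(p,np.round(u)); cv2.circle(o,tuple(np.round(u).astype(int)),2,(0,0,255),-1)
cv2.imwrite("pics/t8b.png",o)
E
```

```text
(-0.028, 0, 0.13) [224. 137.]
(-0.028, 0.016, 0.13) [229. 178.]
(-0.028, -0.016, 0.13) [219.  97.]
(0.028, 0, 0.13) [ 79. 155.]
(0.028, 0.016, 0.13) [ 83. 196.]
(0.028, -0.016, 0.13) [ 74. 115.]
(0, 0, 0.182) [140. 118.]
(-0.1, 0, 0.13) [410. 114.]
```

View pics/t8b.png

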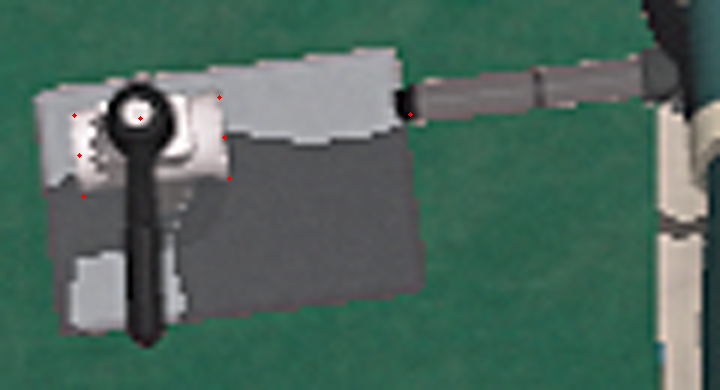

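```bash
cat > m5.py <<'E'
from h import *
s,T=pickle.load(open("pics/t8.pkl","rb"))
t=lambda *p:(np.array(p)+.5)/6-.5+np.array((215,180))
base=[((.055,-.055,.015),t(37,93)),((-.105,-.055,.015),t(397,47)),((-.105,.055,.015),t(425,291)),((.055,.055,.015),t(63,335))]
slv=[((-.028,-.016,.13),t(222,96)),((-.028,.016,.13),t(229,178)),((.028,-.016,.13),t(72,118)),((.028,.016,.13),t(82,188))]
hub=[((0,0,.182),t(138,114))]
for nm,mod in (("base",base),("sleeve",slv),("all",base+slv+hub)):
    f=lambda v: np.concatenate([proj(T,stand(v[:3],p))[0]-uv for p,uv in mod])
    r=least_squares(f,V); v=r.x; print(nm,np.round(v,4),np.round(r.fun,1))
    for n,uv,z in [("line",t(540,87),.130),("end",t(403,103),.130),("mid",t(470,95),.13)]:
        print("   ",n,np.round(tostand(v,at_z(T,uv,z)),4))
E
python3 m5.py
```

```text
base [0.5519 0.2132 1.6773] [-0.6 -0.7  0.3 -0.3  1.   0.3 -0.7  0.7]
    line [-0.1509 -0.0043  0.13  ]
    end [-0.0975 -0.0045  0.13  ]
    mid [-0.1236 -0.0045  0.13  ]
sleeve [0.5518 0.2136 1.6676] [-0.4  0.1 -0.1 -0.1  0.4 -0.9  0.1  1. ]
    line [-0.1513 -0.0058  0.13  ]
    end [-0.0979 -0.0054  0.13  ]
    mid [-0.124  -0.0057  0.13  ]
all [0.552  0.2136 1.6758] [-0.7 -0.8  0.2 -0.3  0.9  0.3 -0.9  0.6 -0.4 -0.1 -0.  -0.3  0.4 -0.9
  0.2  1.   0.4  0.4]
    line [-0.1513 -0.0044  0.13  ]
    end [-0.0979 -0.0045  0.13  ]
    mid [-0.124  -0.0045  0.13  ]
```

```bash
python3 - <<'E'
from h import *
im=cv2.imread("pics/s8.png"); x0,y0,x1,y1,k=222,180,332,272,7
crop(im,x0,y0,x1,y1,k,"pics/s8b.png")
E
```

```text
(no output)
```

View pics/s8b.png

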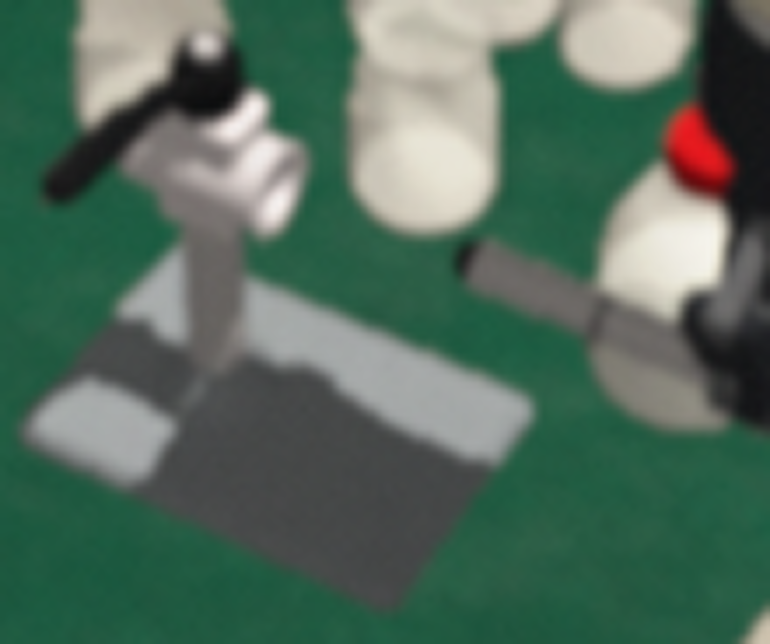

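```bash
cat > m6.py <<'E'
from h import *
s,S=pickle.load(open("pics/s8.pkl","rb"))
t=lambda *p:(np.array(p)+.5)/7-.5+np.array((222,180))
base=[((.055,.055,.015),t(22,432)),((-.105,.055,.015),t(390,612)),((-.105,-.055,.015),t(536,405)),((.055,-.055,.015),t(183,250))]
mo=[((-.028,0,.13),t(281,187))]
hub=[((0,0,.182),t(208,47))]
for nm,mod in (("base",base),("all",base+mo+hub)):
    f=lambda v: np.concatenate([proj(S,stand(v[:3],p))[0]-uv for p,uv in mod])
    r=least_squares(f,V); v=r.x; print(nm,np.round(v,4),np.round(r.fun,1))
    print("mouth resid",proj(S,stand(v,(-.028,0,.13)))[0]-t(281,187),"hub",proj(S,stand(v,(0,0,.182)))[0]-t(208,47))
    # predicted bore-axis points vs seen stem
    for x in (-.0985,-.1505):
        u=(proj(S,stand(v,(x,-.0045,.13)))[0]-[222,180]+.5)*7-.5; print("axis with y-4.5mm at",x,np.round(u))
E
python3 m6.py
```

```text
base [0.5502 0.2109 1.6635] [-1.2 -0.2  0.4  0.2  1.3  0.4 -0.5 -0.8]
mouth resid [0.52251848 1.86698547] hub [0.40986769 1.45072011]
axis with y-4.5mm at -0.0985 [473. 270.]
axis with y-4.5mm at -0.1505 [612. 331.]
all [0.5515 0.2123 1.6625] [-1.4 -0.8  0.2 -0.4  1.1 -0.1 -0.6 -1.3  0.3  1.3  0.2  0.9]
mouth resid [0.34616339 1.31771145] hub [0.24874298 0.90497302]
axis with y-4.5mm at -0.0985 [471. 267.]
axis with y-4.5mm at -0.1505 [610. 327.]
```

```bash
cat > m7.py <<'E'
from h import *
def width(fn,rows,lo,hi):
    s,c=pickle.load(open(f"pics/{fn}.pkl","rb")); im=cv2.GaussianBlur(cv2.imread(f"pics/{fn}.png"),(0,0),1.0).astype(float)
    out=[]
    for r in rows:
        row=im[r-2:r+3].mean(0); g=np.sqrt((np.diff(row,axis=0)**2).sum(1))
        def pk(a,b):
            i=a+np.argmax(g[a:b]); d=(g[i-1]-g[i+1])/(2*(g[i-1]-2*g[i]+g[i+1])+1e-9); return i+d+.5,g[i]
        l,gl=pk(*lo); q,gr=pk(*hi); out.append((r,round(l,2),round(q,2),round(q-l,2),round((q+l)/2,2),round(gl),round(gr)))
    return s,c,out
for fn,rows,lo,hi in [("w7",range(30,240,15),(245,265),(285,300)),("w8",range(25,225,10),(252,268),(290,304))]:
    s,c,o=width(fn,rows,lo,hi); print(fn,s["tool_pos"])
    for x in o: print(x)
E
python3 m7.py
```

```text
w7 [ 0.48366106 -0.1907832   0.00568017]
(30, np.float64(251.57), np.float64(293.12), np.float64(41.55), np.float64(272.34), 10, 3)
(45, np.float64(255.42), np.float64(292.55), np.float64(37.14), np.float64(273.98), 11, 4)
(60, np.float64(255.84), np.float64(292.14), np.float64(36.3), np.float64(273.99), 10, 4)
(75, np.float64(256.23), np.float64(292.4), np.float64(36.17), np.float64(274.32), 10, 4)
(90, np.float64(256.45), np.float64(292.32), np.float64(35.87), np.float64(274.38), 10, 4)
(105, np.float64(256.82), np.float64(292.52), np.float64(35.7), np.float64(274.67), 10, 4)
(120, np.float64(257.12), np.float64(292.35), np.float64(35.23), np.float64(274.74), 10, 4)
(135, np.float64(257.51), np.float64(292.37), np.float64(34.87), np.float64(274.94), 11, 3)
(150, np.float64(254.44), np.float64(292.86), np.float64(38.42), np.float64(273.65), 38, 20)
(165, np.float64(258.11), np.float64(291.61), np.float64(33.51), np.float64(274.86), 10, 4)
(180, np.float64(258.73), np.float64(291.89), np.float64(33.16), np.float64(275.31), 27, 4)
(195, np.float64(243.56), np.float64(291.79), np.float
[... 1395 characters left out ...]
296.77), np.float64(37.22), np.float64(278.15), 14, 16)
(155, np.float64(259.7), np.float64(297.51), np.float64(37.8), np.float64(278.61), 19, 23)
(165, np.float64(259.77), np.float64(296.62), np.float64(36.85), np.float64(278.19), 19, 20)
(175, np.float64(259.7), np.float64(296.23), np.float64(36.53), np.float64(277.96), 20, 20)
(185, np.float64(259.82), np.float64(296.06), np.float64(36.25), np.float64(277.94), 19, 16)
(195, np.float64(260.79), np.float64(296.09), np.float64(35.3), np.float64(278.44), 19, 16)
(205, np.float64(260.65), np.float64(296.55), np.float64(35.91), np.float64(278.6), 8, 22)
(215, np.float64(261.03), np.float64(295.29), np.float64(34.26), np.float64(278.16), 35, 39)
```

>>> {"api": "play_rows", "payload": {"series": "0 0.15 -0.3 0 0 0 1.5; -0.5 0.26 -0.58 0 0 0 1.5; -1.8 0.26 -0.58 0 0 0 1.5; -3.3 0.26 -0.58 0 0 0 1.5; -4.8 0.26 -0.58 0 0 0 1.5; -5.7 0.26 -0.58 0 0 0 1.5; -6.0 0.26 -0.58 0 0 0 1.5; -6.0 0.26 -0.58 0 0 0 1.5; -6.0 0.26 -0.58 0 0 0 1.5"}}

```text
time: 9.4
tool_pos: [0.5657, 0.0646, 0.1252]
tcp_rot: [-1.256, 1.125, -1.13]
wrist_force: [-1.1, -0.6, -2.8]
width: 0.218
```

```bash
python3 - <<'E'
from h import *
V=[.552,.2136,1.6758]
s,c,im=shot("top","t9"); print(np.round(R(s["tcp_rot"]),3).tolist(), tostand([.5537,.2150,1.6758],s["tool_pos"]))
shot("scene","s9")
crop(cv2.imread("pics/t9.png"),215,180,335,245,6,"pics/t9a.png"); crop(cv2.imread("pics/s9.png"),222,180,332,272,7,"pics/s9a.png")
E
```

```text
t9 9.4 tcp [0.5657 0.0646 0.1252] vel 0.015 F [-1.1 -0.6 -2.8] w 0.218
[[0.109, 0.004, 0.994], [-0.994, 0.0, 0.109], [0.0, -1.0, 0.004]] [-0.15087094  0.00379222  0.12523392]
s9 9.45 tcp [0.5658 0.0642 0.1252] vel 0.011 F [ 0.7 -0.3 -2.5] w 0.221
```

View pics/t9a.png

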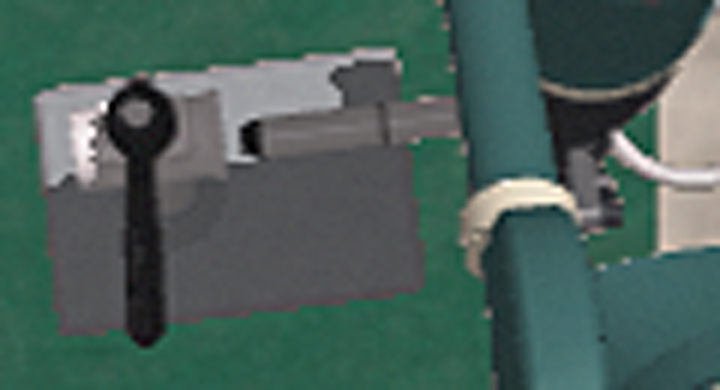

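View pics/s9a.png

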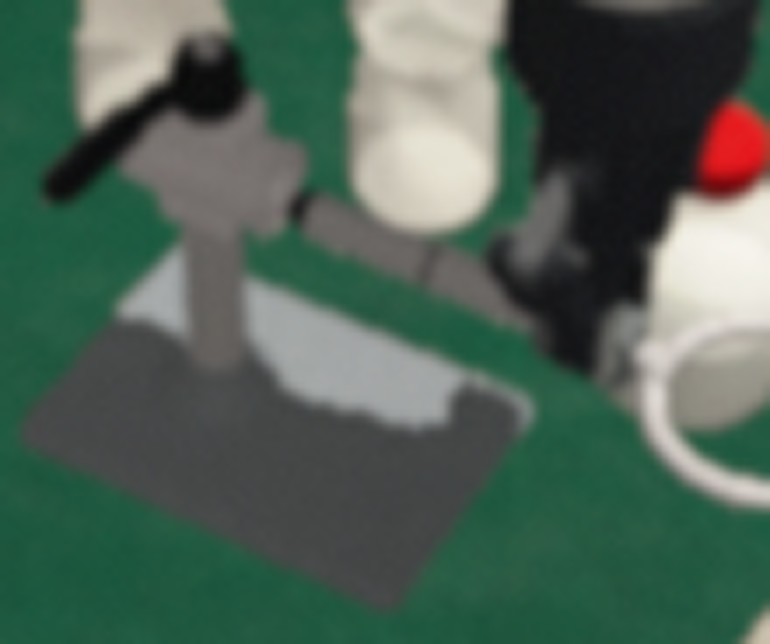

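```bash
cat > m8.py <<'E'
from h import *
s,T=pickle.load(open("pics/t9.pkl","rb")); s2,S=pickle.load(open("pics/s9.pkl","rb"))
t=lambda *p:(np.array(p)+.5)/6-.5+np.array((215,180)); q=lambda *p:(np.array(p)+.5)/7-.5+np.array((222,180))
VT=[.552,.2136,1.6758]
for n,uv in [("line",t(385,125)),("mid",t(320,133)),("end",t(251,140.5))]: print(n,np.round(tostand(VT,at_z(T,uv,.13))*1000,1))
# scene: put stand so that mouth fits at q(281,187), then offset of the stem from bore axis
vS=[.5515,.2123,1.6758]
off=proj(S,stand(vS,(-.028,0,.13)))[0]-q(281,187); print("off",off)
for x,uv in [(-.0385,q(300,206)),(-.0905,q(428,265))]:
    d=lambda p: proj(S,stand(vS,p))[0]-off
    b=d((x,0,.13)); dx=d((x+.001,0,.13))-b; dy=d((x,.001,.13))-b; dz=d((x,0,.131))-b
    e=uv-b
    for y in (0,1.3,2.5):
        sol=np.linalg.solve(np.c_[dx,dz],e-dy*y); print(x,"y",y,"-> dx,dz mm",np.round(sol,1))
E
python3 m8.py
```

```text
line [-89.9   3.3 130. ]
mid [-64.7   3.4 130. ]
end [-38.1   3.1 130. ]
off [0.43842276 1.2139444 ]
-0.0385 y 0 -> dx,dz mm [ 3.  -5.3]
-0.0385 y 1.3 -> dx,dz mm [ 2.2 -3.7]
-0.0385 y 2.5 -> dx,dz mm [ 1.5 -2.3]
-0.0905 y 0 -> dx,dz mm [ 5.2 -7.5]
-0.0905 y 1.3 -> dx,dz mm [ 4.5 -6. ]
-0.0905 y 2.5 -> dx,dz mm [ 3.9 -4.6]
```

```bash
python3 - <<'E'
from h import *
_,S=pickle.load(open("pics/s8.pkl","rb"))
im=cv2.imread("pics/s8.png"); x0,y0,k=232,180,14
o=cv2.resize(im[y0:y0+42,x0:x0+56],None,fx=k,fy=k,interpolation=cv2.INTER_CUBIC)
vS=[.5515,.2123,1.6758]
for off,col in (((0.44,1.21),(0,0,255)),((0,0),(255,0,0))):
  for x,r in ((-.028,.016),(-.028,.0115),(.028,.016)):
    pts=[]
    for a in np.linspace(0,2*np.pi,60):
        u=proj(S,stand(vS,(x,r*np.cos(a),.13+r*np.sin(a))))[0]-np.array(off); pts.append((u-[x0,y0]+.5)*k-.5)
    cv2.polylines(o,[np.round(pts).astype(np.int32)],True,col,1)
cv2.imwrite("pics/s8c.png",o)
E
```

```text
(no output)
```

View pics/s8c.png

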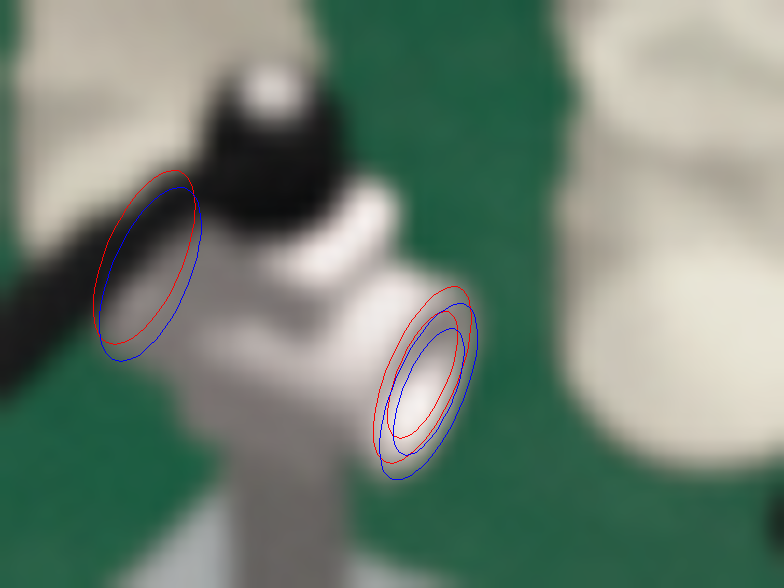

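>>> {"api": "play_rows", "payload": {"series": "0 -0.1 0.1 0 0 0 1.5; 0 -0.16 0.2 0 0 0 1.5; -0.3 -0.16 0.2 0 0 0 1.5; -0.8 -0.16 0.2 0 0 0 1.5; -1.3 -0.16 0.2 0 0 0 1.5; -1.5 -0.16 0.2 0 0 0 1.5; -1.5 -0.16 0.2 0 0 0 1.5"}}

```text
time: 10.08
tool_pos: [0.566, 0.0798, 0.1268]
tcp_rot: [-1.256, 1.126, -1.13]
wrist_force: [-0.3, 0.2, -2.0]
width: 0.215
```

```bash
python3 - <<'E'
from h import *
s,c,im=shot("wrist","w10"); print(np.round(R(s["tcp_rot"]),3).tolist(), tostand([.5537,.2150,1.6758],s["tool_pos"]))
s,c,im=shot("top","t10")
crop(im,215,180,335,245,6,"pics/t10a.png")
E
```

```text
w10 10.08 tcp [0.566  0.0798 0.1268] vel 0.01 F [-0.3  0.2 -2. ] w 0.215
[[0.109, 0.004, 0.994], [-0.994, 0.001, 0.109], [-0.0, -1.0, 0.004]] [-0.13572141  0.00189082  0.12676388]
t10 10.13 tcp [0.5661 0.0796 0.1268] vel 0.007 F [-0.3 -0.9 -3. ] w 0.216
```

View pics/w10.png

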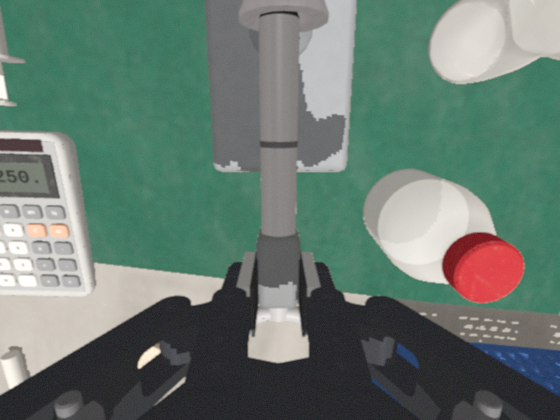

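View pics/t10a.png

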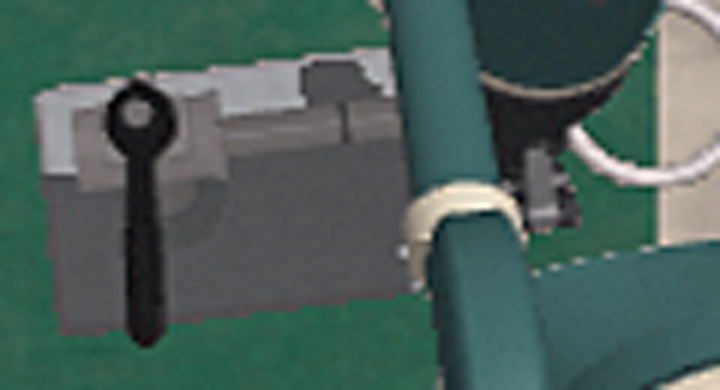

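```bash
python3 - <<'E'
from h import *
im=cv2.imread("pics/w10.png"); crop(im,225,0,340,55,6,"pics/w10a.png")
E
```

```text
(no output)
```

View pics/w10a.png

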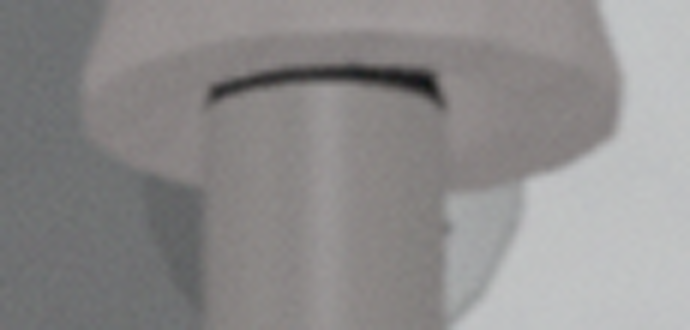

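```bash
python3 - <<'E'
from h import *
s,c=pickle.load(open("pics/w10.pkl","rb")); Rt=R(s["tcp_rot"]); tl=lambda uv,z: np.round(Rt.T@(at_z(c,uv,z)-s["tool_pos"])*1000,1)
im=cv2.GaussianBlur(cv2.imread("pics/w10.png"),(0,0),1.2).astype(float)
def pk(r,a,b):
    row=im[r-2:r+3].mean(0); g=np.sqrt((np.diff(row,axis=0)**2).sum(1)); i=a+np.argmax(g[a:b]); return i+.5
for r in (10,40,80,120,155):
    l,q=pk(r,200,225),pk(r,340,362); a,b=tl((l,r),.015),tl((q,r),.015); print(r,l,q,"base mid tool x,z",round((a[0]+b[0])/2,1),round((a[2]+b[2])/2,1),"width",round(b[2]-a[2],1))
for r in (30,60,90,120,170,200):
    l,q=pk(r,250,268),pk(r,288,305); P=tl(((l+q)/2,r),.13); print("stem",r,l,q,P)
print("sleeve mid",tl((225+352.5/6-.5,14),.13),"line",tl((279,144.5),.138), "mouth face px row? ",tl((283,14),.13))
E
```

```text
10 204.5 356.5 base mid tool x,z -147.8 2.0 width 108.5
40 205.5 354.5 base mid tool x,z -128.6 1.8 width 108.9
80 208.5 351.5 base mid tool x,z -101.5 1.8 width 108.0
120 210.5 349.5 base mid tool x,z -72.6 1.9 width 108.4
155 212.5 346.5 base mid tool x,z -45.6 1.6 width 107.7
stem 30 260.5 299.5 [-106.3   -3.2    1. ]
stem 60 259.5 298.5 [-95.4  -3.2   0.7]
stem 90 259.5 302.5 [-83.9  -3.2   1.5]
stem 120 259.5 297.5 [-71.9  -3.2   0.5]
stem 170 260.5 297.5 [-50.4  -3.2   0.8]
stem 200 260.5 296.5 [-36.6  -3.2   0.6]
sleeve mid [-111.9   -3.2    2.3] line [-62.2 -11.2   0.7] mouth face px row?  [-111.9   -3.2    2.2]
```

>>> {"api": "play_rows", "payload": {"series": "0 0 0.08 0 0 0 1.5; 0 0 0.15 0 0 0 1.5; -0.3 0 0.15 0 0 0 1.5; -0.7 0 0.15 0 0 0 1.5; -1.2 0 0.15 0 0 0 1.5; -1.7 0 0.15 0 0 0 1.5; -2.0 0 0.15 0 0 0 1.5; -2.0 0 0.15 0 0 0 1.5"}}

```text
time: 10.85
tool_pos: [0.5652, 0.1003, 0.1267]
tcp_rot: [-1.256, 1.125, -1.13]
wrist_force: [-0.6, 0.8, -4.1]
width: 0.216
```

```bash
python3 - <<'E'
from h import *
s,c,im=shot("wrist","w11"); print(np.round(R(s["tcp_rot"]),3).tolist(), tostand([.5537,.2150,1.6758],s["tool_pos"]),np.round(s["torque"],2))
E
```

```text
w11 10.85 tcp [0.5652 0.1003 0.1267] vel 0.01 F [-0.6  0.8 -4.1] w 0.216
[[0.109, 0.004, 0.994], [-0.994, 0.001, 0.109], [-0.0, -1.0, 0.004]] [-0.11525778  0.00054485  0.12670652] [ 0.06  0.04 -0.01]
```

View pics/w11.png

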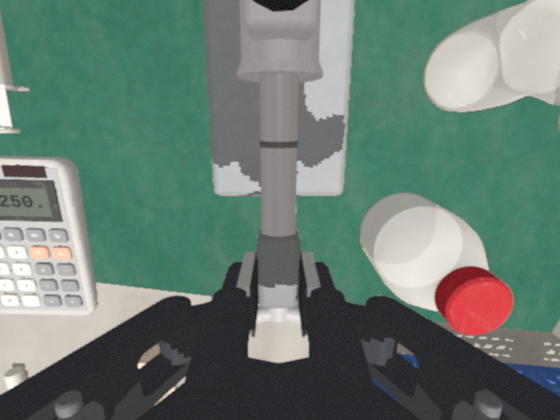

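>>> {"api": "play_rows", "payload": {"series": "0 0.03 0.04 0 0 0 1.5; -0.4 0.05 0.05 0 0 0 1.5; -0.9 0.05 0.05 0 0 0 1.5; -1.4 0.05 0.05 0 0 0 1.5; -1.9 0.05 0.05 0 0 0 1.5; -2.3 0.05 0.05 0 0 0 1.5; -2.5 0.05 0.05 0 0 0 1.5; -2.5 0.05 0.05 0 0 0 1.5"}}

```text
time: 11.57
tool_pos: [0.563, 0.1255, 0.1263]
tcp_rot: [-1.256, 1.125, -1.129]
wrist_force: [0.7, 0.3, -2.1]
width: 0.214
```

```bash
python3 - <<'E'
from h import *
s,c,im=shot("wrist","w12"); print(np.round(R(s["tcp_rot"]),3).tolist(), tostand([.5537,.2150,1.6758],s["tool_pos"]),np.round(s["torque"],2))
crop(im,225,70,340,170,6,"pics/w12a.png")
E
```

```text
w12 11.57 tcp [0.563  0.1255 0.1263] vel 0.009 F [ 0.7  0.3 -2.1] w 0.214
[[0.11, 0.004, 0.994], [-0.994, 0.0, 0.11], [0.0, -1.0, 0.004]] [-0.08995494  0.0001356   0.12625528] [ 0.03 -0.01 -0.01]
```

View pics/w12.png

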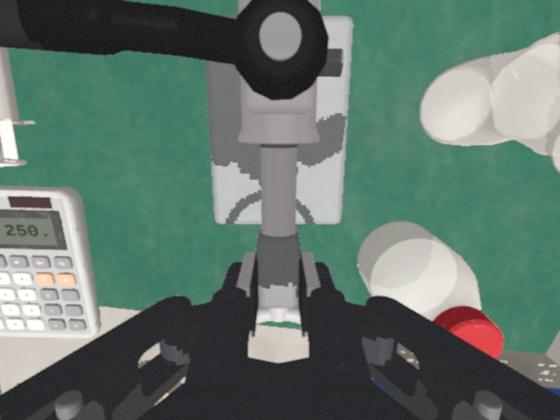

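View pics/w12a.png

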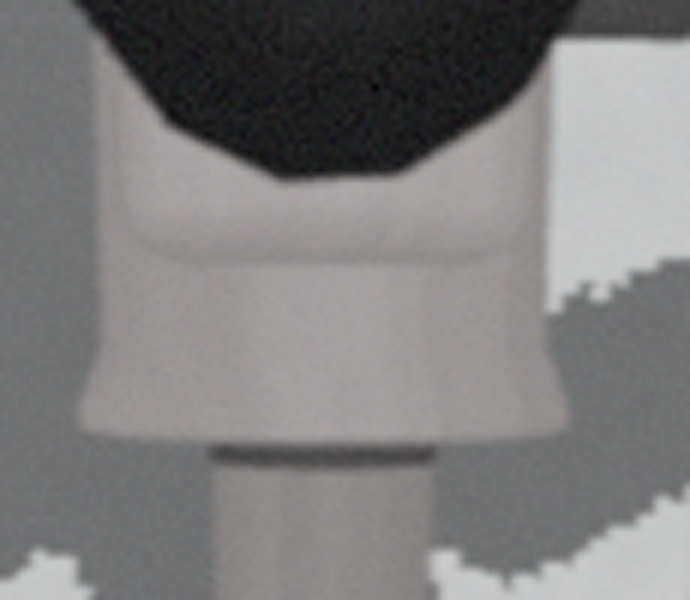

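>>> {"api": "play_rows", "payload": {"series": "-0.08 0 0 0 0 0 1.5; -0.14 0 0 0 0 0 1.5; -0.14 0 0 0 0 0 1.5; -0.14 0 0 0 0 0 1.5; -0.14 0 0 0 0 0 1.5"}}

```text
time: 12.03
tool_pos: [0.5629, 0.1265, 0.1262]
tcp_rot: [-1.256, 1.125, -1.13]
wrist_force: [0.2, -0.2, -2.4]
width: 0.216
```

```bash
python3 - <<'E'
from h import *
s,c,im=shot("wrist","w13"); print(np.round(R(s["tcp_rot"]),3).tolist(), tostand([.5537,.2150,1.6758],s["tool_pos"]),np.round(s["torque"],2))
crop(im,225,70,340,170,6,"pics/w13a.png")
Rt=R(s["tcp_rot"]); tl=lambda uv,z: np.round(Rt.T@(at_z(c,uv,z)-s["tool_pos"])*1000,1)
s2,c2=pickle.load(open("pics/w12.pkl","rb"));
r=lambda v:70+(v+.5)/6-.5
print("w12 rim",tl((279,r(440)),.147),tl((279,r(440)),.1415),"line",tl((279,r(454)),.138))
E
```

```text
w13 12.03 tcp [0.5629 0.1265 0.1262] vel 0.001 F [ 0.2 -0.2 -2.4] w 0.216
[[0.11, 0.004, 0.994], [-0.994, 0.0, 0.11], [0.0, -1.0, 0.004]] [-0.08900475  0.00015834  0.12622604] [-0.02 -0.    0.05]
w12 rim [-63.4 -20.8   0.7] [-63.1 -15.3   0.7] line [-61.9 -11.8   0.7]
```

View pics/w13a.png

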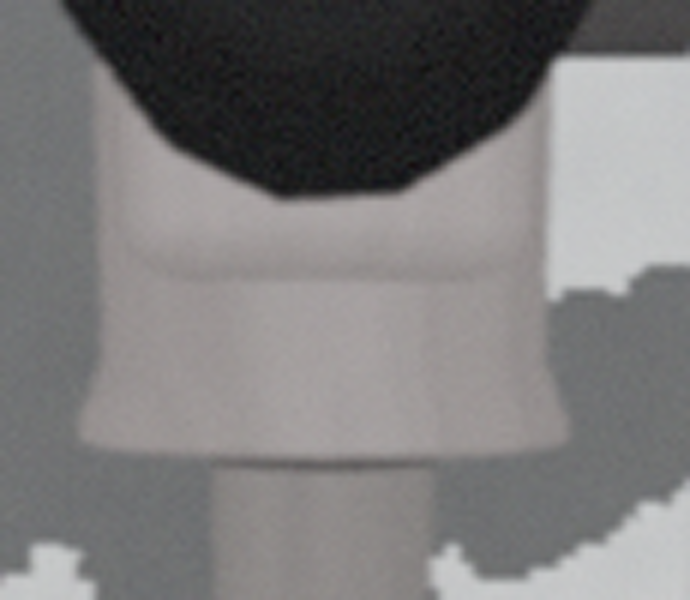

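The depth line now sits right at the mouth rim (crop row ~458), stem centred in the collar. Releasing.

>>> {"api": "play_rows", "payload": {"series": "0 0 0 0 0 0 2; 0 0 0 0 0 0 2.3; 0 0 0 0 0 0 2.6; 0 0 0 0 0 0 3.2; 0 0 0 0 0 0 4; 0 0 0 0 0 0 4.5; 0 0 0 0 0 0 4.5"}}

```text
time: 12.67
tool_pos: [0.563, 0.1265, 0.1264]
tcp_rot: [-1.256, 1.125, -1.13]
wrist_force: [0.3, -0.8, 0.7]
width: 0.528
```

```bash
python3 - <<'E'
from h import *
s,c,im=shot("wrist","w14"); print(np.round(R(s["tcp_rot"]),3).tolist(), tostand([.5537,.2150,1.6758],s["tool_pos"]),np.round(s["torque"],2))
crop(im,225,70,340,170,6,"pics/w14a.png")
E
```

```text
w14 12.67 tcp [0.563  0.1265 0.1264] vel 0.002 F [ 0.3 -0.8  0.7] w 0.528
[[0.11, 0.004, 0.994], [-0.994, 0.0, 0.11], [0.0, -1.0, 0.004]] [-8.89872560e-02  3.70536224e-05  1.26391886e-01] [ 0.01  0.04 -0.02]
```

View pics/w14.png

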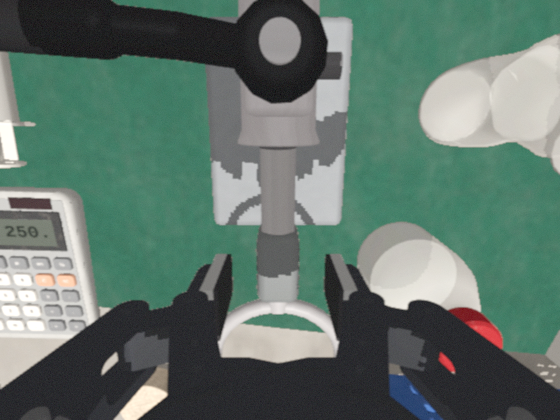

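View pics/w14a.png

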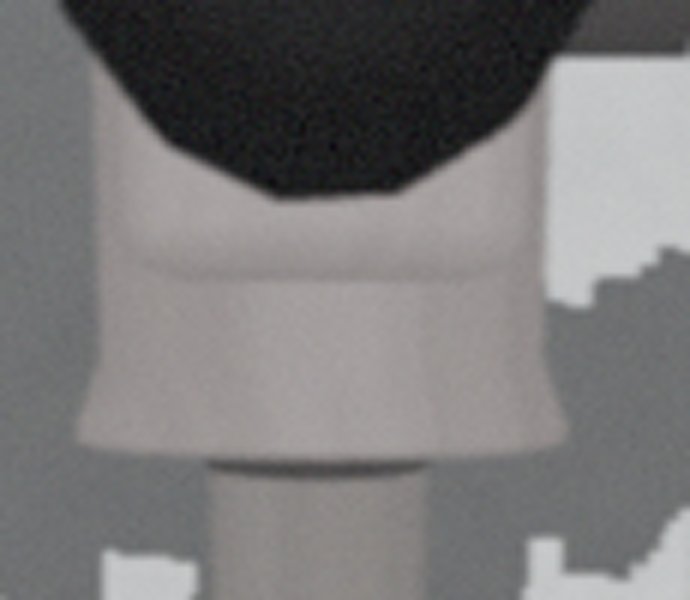

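```bash
python3 - <<'E'
from h import *
s=bot.read_state(); a=1.6758+1.5
P=[.5535+.062*np.cos(a),.2147+.062*np.sin(a),.26]; print(np.round(P,4),rel(s,P,Rdown(a-np.pi)))
E
```

```text
[0.4915 0.2126 0.26  ] (array([ -9.34, -13.4 ,  -6.09]), array([ -0.18, -85.65,   0.18]))
```

>>> {"api": "play_rows", "payload": {"series": "0 -1.5 0 0 0 0 4.5; 0 -4 0 0 0 0 4.5; 0 -7.5 0 0 0 0 4.5; 0 -11 0 0 0 0 4.5; -1 -13 -0.7 0 -7 0 4.5; -2.2 -13.4 -1.5 0 -14 0 4.5; -3.4 -13.4 -2.2 0 -21 0 4.5; -4.6 -13.4 -3 0 -28 0 4.5; -5.8 -13.4 -3.8 0 -35 0 4.5; -7 -13.4 -4.6 0 -42 0 4.5; -8.2 -13.4 -5.3 0 -49 0 4.5; -9.3 -13.4 -6.1 0 -56 0 4.5"}}

```text
time: 13.72
tool_pos: [0.4911, 0.2128, 0.2601]
tcp_rot: [-1.537, 0.371, -0.377]
wrist_force: [0.1, 0.5, 0.3]
width: 0.523
```

```bash
python3 - <<'E'
from h import *
s=bot.read_state(); a=1.6758+1.5; print(s["tool_pos"],s["wrist_force"])
P=[.5535+.062*np.cos(a),.2147+.062*np.sin(a),.26]; print(np.round(P,4),rel(s,P,Rdown(a-np.pi)))
E
```

```text
[0.49106332 0.21277938 0.26008353] [0.06945355 0.54306559 0.29225203]
[0.4915 0.2126 0.26  ] (array([0.05, 0.01, 0.  ]), array([ -0.08, -29.3 ,   0.23]))
```

>>> {"api": "play_rows", "payload": {"series": "0.05 0 0 0 -7 0 4.5; 0.05 0 0 0 -14 0 4.5; 0.05 0 0 0 -21 0 4.5; 0.05 0 0 0 -26 0 4.5; 0.05 0 0 -0.1 -29.3 0.2 4.5; 0.05 0 0 -0.1 -29.3 0.2 4.5; 0.05 0 0 -0.1 -29.3 0.2 4.5"}}

```text
time: 14.3
tool_pos: [0.4915, 0.2125, 0.2601]
tcp_rot: [-1.571, -0.026, 0.025]
wrist_force: [0.1, -0.7, -0.1]
width: 0.527
```

```bash
python3 - <<'E'
from h import *
s,c,im=shot("wrist","w15"); print(np.round(R(s["tcp_rot"]),3).tolist())
s2,c2,im2=shot("top","t15"); crop(im2,215,170,395,260,4,"pics/t15a.png")
E
```

```text
w15 14.3 tcp [0.4915 0.2125 0.2601] vel 0.004 F [ 0.1 -0.7 -0.1] w 0.527
[[0.999, 0.001, -0.033], [0.033, -0.001, 0.999], [0.0, -1.0, -0.001]]
t15 14.35 tcp [0.4915 0.2125 0.2601] vel 0.005 F [ 0.3 -0.8  0.2] w 0.527
```

View pics/w15.png

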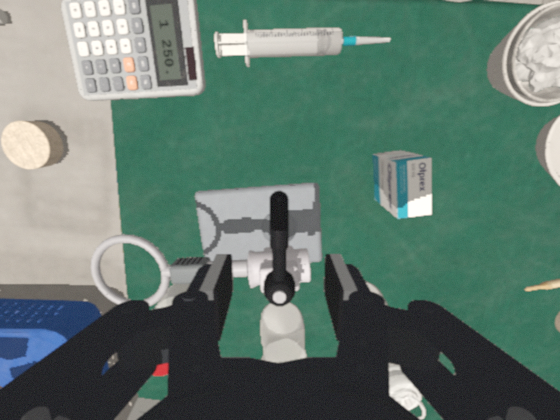

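View pics/t15a.png

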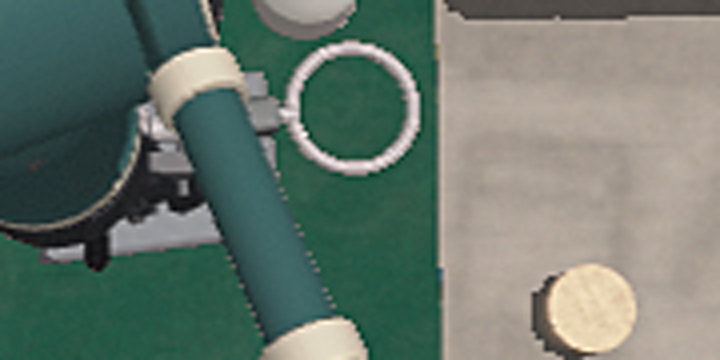

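>>> {"api": "play_rows", "payload": {"series": "0 2.5 0 0 0 0 4.5; 0 5.5 0 0 0 0 4.5; 0 8 0 0 0 0 4.2; 0 9.7 0 0 0 0 3.5; 0 10.2 0 0 0 0 2.8; 0 10.2 0 0 0 0 2.2; 0 10.2 0 0 0 0 2.2; 0 10.2 0 0 0 0 2.2"}}

```text
time: 15.07
tool_pos: [0.4928, 0.213, 0.1599]
tcp_rot: [-1.57, -0.028, 0.023]
wrist_force: [0.1, -0.1, -0.5]
width: 0.257
```

```bash
python3 - <<'E'
from h import *
V=[.5535,.2147,1.6758]
s,c,im=shot("wrist","w16")
p=tostand(V,s["tool_pos"]); print(p,np.rad2deg(np.arctan2(p[1],p[0])),np.hypot(p[0],p[1]),np.round(R(s["tcp_rot"]),3)[:,0])
rr=.061
for th in range(86,-13,-7):
    a=V[2]+np.deg2rad(th)
    print(th,rel(s,[V[0]+rr*np.cos(a),V[1]+rr*np.sin(a),.158],Rdown(a-np.pi)))
E
```

```text
w16 15.07 tcp [0.4928 0.213  0.1599] vel 0.007 F [ 0.1 -0.1 -0.5] w 0.257
[0.00462423 0.06050787 0.15988237] 85.62974262520345 0.06068430833671949 [0.999 0.033 0.003]
86 (array([-0.03,  0.19, -0.04]), array([-0.02, -0.15,  0.19]))
79 (array([0.01, 0.19, 0.7 ]), array([-0.04,  6.85,  0.19]))
72 (array([0.15, 0.19, 1.44]), array([-0.05, 13.85,  0.19]))
65 (array([0.37, 0.19, 2.15]), array([-0.06, 20.85,  0.19]))
58 (array([0.67, 0.19, 2.83]), array([-0.07, 27.85,  0.18]))
51 (array([1.06, 0.19, 3.46]), array([-0.08, 34.85,  0.18]))
44 (array([1.52, 0.2 , 4.05]), array([-0.09, 41.85,  0.18]))
37 (array([2.05, 0.2 , 4.57]), array([-0.1 , 48.85,  0.17]))
30 (array([2.64, 0.2 , 5.02]), array([-0.12, 55.85,  0.17]))
23 (array([3.28, 0.2 , 5.4 ]), array([-0.13, 62.85,  0.16]))
16 (array([3.97, 0.2 , 5.7 ]), array([-0.14, 69.85,  0.15]))
9 (array([4.68, 0.21, 5.92]), array([-0.15, 76.85,  0.15]))
2 (array([5.41, 0.21, 6.04]), array([-0.16, 83.85,  0.14]))
-5 (array([6.16, 0.21, 6.08]), array([-0.17, 90.85,  0.13]))
-12 (array([6.9 , 0.21, 6.02]), array([-0.18, 97.85,  0.12]))
```

View pics/w16.png

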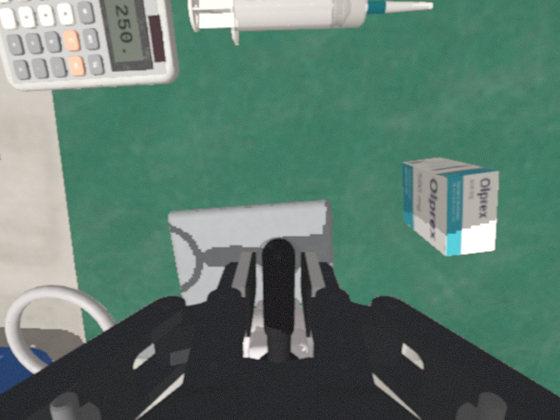

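>>> {"api": "play_rows", "payload": {"series": "0.01 0.1 0.7 0 7 0 2.2; 0.15 0.2 1.44 0 14 0 2.2; 0.37 0.2 2.15 0 21 0 2.2; 0.67 0.2 2.83 0 28 0 2.2; 1.06 0.2 3.46 0 35 0 2.2; 1.52 0.2 4.05 0 42 0 2.2; 2.05 0.2 4.57 0 49 0 2.2; 2.64 0.2 5.02 0 56 0 2.2; 3.28 0.2 5.4 0 63 0 2.2; 3.97 0.2 5.7 0 70 0 2.2; 4.68 0.2 5.92 0 77 0 2.2; 5.1 0.2 6.0 0 81 0 2.2"}}

```text
time: 16.12
tool_pos: [0.5421, 0.2746, 0.1597]
tcp_rot: [-1.288, 1.07, -1.074]
wrist_force: [-3.9, -3.2, 2.0]
width: 0.25
```

```bash
python3 - <<'E'
from h import *
V=[.5535,.2147,1.6758]
s,c,im=shot("wrist","w17")
p=tostand(V,s["tool_pos"]); print(p,np.rad2deg(np.arctan2(p[1],p[0])),np.hypot(p[0],p[1]),np.round(R(s["tcp_rot"]),3)[:,0])
rr=.061
for th in (5,2,0,-3,-5,-7):
    a=V[2]+np.deg2rad(th)
    print(th,rel(s,[V[0]+rr*np.cos(a),V[1]+rr*np.sin(a),.158],Rdown(a-np.pi)))
E
```

```text
w17 16.12 tcp [0.5421 0.2746 0.1597] vel 0.747 F [-3.9 -3.2  2. ] w 0.25
[0.06072896 0.00503246 0.15968468] 4.737139947714449 0.06093711927817918 [ 0.183 -0.983  0.   ]
5 (array([-0.01,  0.17, -0.03]), array([-0.19, -0.46,  0.03]))
2 (array([-0.  ,  0.17,  0.29]), array([-0.19,  2.54,  0.02]))
0 (array([0.01, 0.17, 0.5 ]), array([-0.19,  4.54,  0.02]))
-3 (array([0.05, 0.17, 0.82]), array([-0.19,  7.54,  0.01]))
-5 (array([0.08, 0.17, 1.03]), array([-0.19,  9.54,  0.01]))
-7 (array([0.12, 0.17, 1.24]), array([-1.900e-01,  1.154e+01,  1.000e-02]))
```

View pics/w17.png

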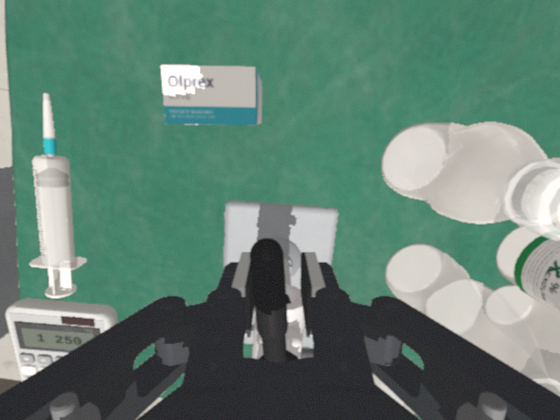

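>>> {"api": "play_rows", "payload": {"series": "0 0.1 0.3 0 2.5 0 2.2; 0.02 0.15 0.6 0 5.5 0 2.2; 0.05 0.15 0.85 0 8 0 2.2; 0.08 0.15 1.05 0 9.5 0 2.2; 0.08 0.15 1.05 0 9.5 0 2.2; 0.08 0.15 1.05 0 9.5 0 2.2"}}

```text
time: 16.67
tool_pos: [0.5506, 0.2755, 0.1592]
tcp_rot: [-1.219, 1.196, -1.195]
wrist_force: [-9.6, -2.9, 5.1]
width: 0.259
```

```bash
python3 - <<'E'
from h import *
V=[.5535,.2147,1.6758]
s,c,im=shot("wrist","w18")
p=tostand(V,s["tool_pos"]); print(p,np.rad2deg(np.arctan2(p[1],p[0])),np.round(R(s["tcp_rot"]),3)[:,0])
crop(im,220,200,345,370,4,"pics/w18a.png")
E
```

```text
w18 16.67 tcp [0.5506 0.2755 0.1592] vel 0.004 F [-9.6 -2.9  5.1] w 0.259
[ 0.06074949 -0.00347362  0.15917874] -3.2725720495802415 [ 0.019 -1.     0.   ]
```

View pics/w18a.png

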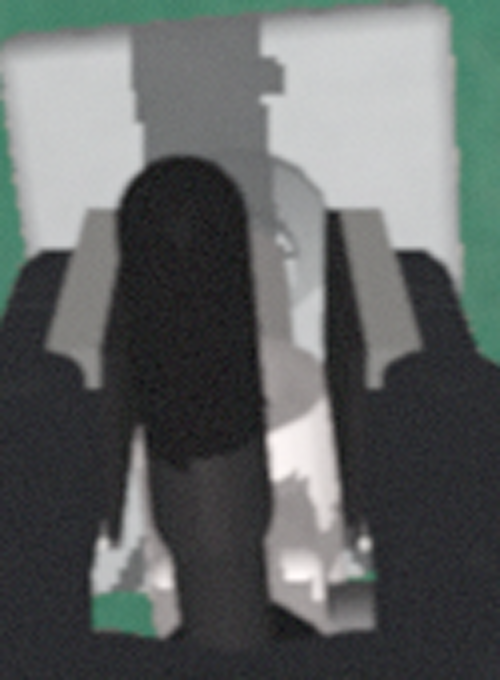

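>>> {"api": "play_rows", "payload": {"series": "0 0 0.3 0 1 0 2.2; 0 0 0.6 0 1 0 2.2; 0 0 0.6 0 1 0 2.2; 0 0 0.6 0 1 0 2.2"}}

```text
time: 17.05
tool_pos: [0.5505, 0.2752, 0.159]
tcp_rot: [-1.223, 1.215, -1.202]
wrist_force: [-17.3, -1.3, 7.6]
width: 0.26
```

```bash
python3 - <<'E'
from h import *
V=[.5535,.2147,1.6758]
s=bot.read_state()
p=tostand(V,s["tool_pos"]); print(p,np.rad2deg(np.arctan2(p[1],p[0])),np.round(R(s["tcp_rot"]),3)[:,0],s["wrist_force"],np.abs(s["joint_vel"]).max())
E
```

```text
[ 0.0604645  -0.00334887  0.15904117] -3.1701304153267236 [ 0.003 -1.     0.002] [-17.26571652  -1.27874119   7.60127625] 0.0033765966774215845
```

>>> {"api": "play_rows", "payload": {"series": "0 0 -0.3 0 -1 0 2.4; 0 0 -0.4 0 -1 0 3; 0 0 -0.4 0 -1 0 4; 0 0 -0.4 0 -1 0 4.5; 0 0 -0.4 0 -1 0 5; 0 -2 -0.4 0 -1 0 5; 0 -5 -0.4 0 -1 0 5; 0 -9 -0.4 0 -1 0 5; 0 -12 -0.4 0 -1 0 5; 0 -13 -0.4 0 -1 0 5; 0 -13 -0.4 0 -1 0 5; 0 -13 -0.4 0 -1 0 5"}}

```text
time: 18.05
tool_pos: [0.5486, 0.2755, 0.289]
tcp_rot: [-1.23, 1.202, -1.189]
wrist_force: [-0.2, -0.1, -0.3]
width: 0.587
```

```bash
python3 - <<'E'
from h import *
s,c,im=shot("wrist","w19"); crop(im,200,130,360,310,4,"pics/w19a.png")
shot("top","t19"); shot("scene","s19")
crop(cv2.imread("pics/t19.png"),205,160,385,260,4,"pics/t19a.png"); crop(cv2.imread("pics/s19.png"),200,140,380,270,4,"pics/s19a.png")
E
```

```text
w19 18.05 tcp [0.5486 0.2755 0.289 ] vel 0.053 F [-0.2 -0.1 -0.3] w 0.587
t19 18.1 tcp [0.5477 0.2751 0.2873] vel 0.029 F [-0.7 -0.7 -0.2] w 0.586
s19 18.15 tcp [0.5472 0.2749 0.2864] vel 0.013 F [ 0.3 -0.  -0.4] w 0.589
```

View pics/w19.png

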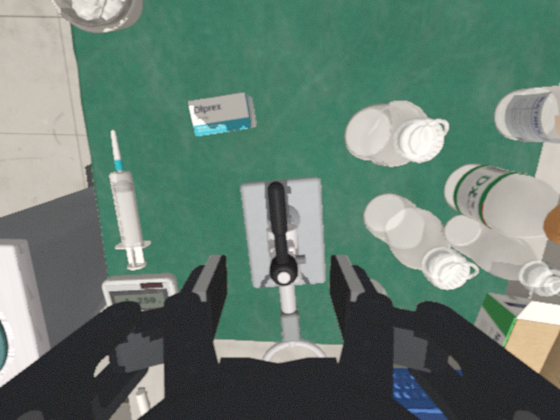

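Picture viewing is used up (40), so I continue with numeric checks. w19 showed the lever along the base axis (hub 283,277; tip 276,187), and the ring arm in place behind the hub. I'll measure the lever's angle and move the wrist camera over the mouth to check the line by pixel profile.

```bash
python3 - <<'E'
from h import *
V=[.5535,.2147,1.6758]
s,c=pickle.load(open("pics/w19.pkl","rb")); im=cv2.imread("pics/w19.png")
g=cv2.cvtColor(im,cv2.COLOR_BGR2GRAY)
# lever: dark pixels between rows 180 and 275 near column 280
pts=[]
for r in range(185,255,5):
    row=g[r,262:302]; d=np.where(row<45)[0]
    if len(d)>3: pts.append((262+d.mean(),r)); 
W=np.array([tostand(V,at_z(c,p,.182)) for p in pts]); print(np.round(W[:,:2]*1000,1).tolist())
k=np.polyfit(W[:,0],W[:,1],1); print("lever dir vs V yaw, rad",np.arctan(k[0]),"offset mm",k[1]*1000)
# base edges at z=.015 in same image
gg=cv2.GaussianBlur(im,(0,0),1.2).astype(float); L=[];Q=[]
for r in range(190,265,8):
    row=gg[r-2:r+3].mean(0); gr=np.sqrt((np.diff(row,axis=0)**2).sum(1)); l=235+np.argmax(gr[235:258])+.5; q=315+np.argmax(gr[315:332])+.5
    L.append(tostand(V,at_z(c,(l,r),.015)));Q.append(tostand(V,at_z(c,(q,r),.015)))
L=np.array(L);Q=np.array(Q)
for A in (L,Q): print("base edge dir",np.arctan(np.polyfit(A[:,0],A[:,1],1)[0]), "y",A[:,1].mean())
s=bot.read_state()
P=stand(V,(-.089,0,.20)); print(rel(s,P,Rdown(V[2]-np.pi)))
E
```

```text
[[82.9, -0.5], [61.8, -0.5], [44.3, 1.8]]
lever dir vs V yaw, rad -0.056741988745886325 offset mm 3.8394903507836973
base edge dir 0.005962052166736848 y 0.05364867154846013
base edge dir 0.046958132576951084 y -0.05527396571338907
(array([14.86,  8.64,  1.42]), array([ 1.04, -4.83,  0.19]))
```

>>> {"api": "play_rows", "payload": {"series": "2.5 0 0.2 0 -1 0 5; 6 0 0.5 0 -2 0 5; 9.5 0 0.9 0.5 -3 0 5; 12.5 0.5 1.2 0.7 -4 0.1 5; 14.5 3 1.4 1 -4.8 0.2 5; 14.9 6 1.4 1 -4.8 0.2 5; 14.9 8 1.4 1 -4.8 0.2 5; 14.9 8.6 1.4 1 -4.8 0.2 5; 14.9 8.6 1.4 1 -4.8 0.2 5; 14.9 8.6 1.4 1 -4.8 0.2 5"}}

```text
time: 19.03
tool_pos: [0.5622, 0.126, 0.1997]
tcp_rot: [-1.259, 1.133, -1.13]
wrist_force: [0.4, 0.8, 1.4]
width: 0.582
```

```bash
python3 - <<'E'
from h import *
V=[.5535,.2147,1.6758]
s,c,im=shot("wrist","w20"); print(np.round(R(s["tcp_rot"]),3).tolist(),tostand(V,s["tool_pos"]))
g=cv2.cvtColor(cv2.GaussianBlur(im,(0,0),.6),cv2.COLOR_BGR2GRAY)
for n,p in [("mouth top z.148",(-.028,0,.148)),("mouth c",(-.028,0,.13)),("line z.138",(-.028,0,.138)),("blk front",(-.068,0,.142)),("hub",(0,0,.182)),("tip",(.085,0,.182)),("sleeve L",(-.028,.016,.13)),("R",(-.028,-.016,.13))]: print(n,np.round(proj(c,stand(V,p))[0],1))
for r in range(100,240,2): print(r," ".join("%3d"%v for v in g[r,250:312:3]))
E
```

```text
w20 19.03 tcp [0.5622 0.126  0.1997] vel 0.041 F [0.4 0.8 1.4] w 0.582
[[0.105, -0.002, 0.994], [-0.994, -0.0, 0.105], [-0.0, -1.0, -0.002]] [-0.08912519  0.00061111  0.19967977]
mouth top z.148 [278.7 139. ]
mouth c [278.7 137.6]
line z.138 [278.7 138.2]
blk front [278.6 200.7]
hub [278.8  82.6]
tip [ 279.1 -144.4]
sleeve L [254.5 137.6]
R [302.9 137.6]
100 112 113 134 112  30  29  25  26  32  26  27  32  29  26  31  25  89 136 120 108 109
102 111 112 135 137  60  29  30  28  27  29  23  27  27  29  27  36 130 136 120 109 108
104 109 112 135 141 125  50  28  26  25  27  26  26  27  24  40 107 146 136 118 109 108
106 110 111 134 142 153 132  70  29  28  29  27  26  24  45 113 154 148 136 116 108 109
108 109 112 133 141 154 155 144  83  36  34  33  36  63 127 155 154 147 135 135 137 109
110 110 112 133 141 153 156 157 149 114 112 112 121 142 156 157 155 147 136 159 153 108
112 110 113 134 142 152 153 155 154 153 155 155 155 154 152 155 152 145 136 118 110 108
114 110 111 133 138 144 146 146 146 147 147 148 147 147 146 147 147 142 135 116 109 109
116 110 109 134 138 138 138 139 139 140
[... 4716 characters left out ...]
  99 101 103 105 106 111 148 171 174 175 176 177 176 173 148 108 106 106 106 102 104
226  98 100 102 105 107 111 146 171 174 175 176 176 177 173 146 106 104 106 106 103 104
228  99 101 101 104 108  99 146 170 175 176 176 177 176 173 144 100 103 106 105 103 100
230  97 101  98 102 104 102 146 170 175 175 175 176 175 172 146 106 104 106 104 102 101
232  99 100 100 102 104 100 145 169 174 175 175 174 176 171 147 107 105 108 102 102 104
234  98  98  98 100 100  98 145 170 174 175 174 175 175 171 146 119 106 108 105 104 104
236  99  98  98  99 100 108 145 170 174 174 175 174 175 173 146 120 106 106 104 106 105
238 100  98 100  99  99 110 144 170 175 174 175 174 175 171 146 107 103 103 105 103 103
```

```bash
python3 - <<'E'
from h import *
g=cv2.cvtColor(cv2.imread("pics/w20.png"),cv2.COLOR_BGR2GRAY)
for r in range(132,146): print(r," ".join("%3d"%v for v in g[r,258:304:2]))
print("w14 for reference")
g=cv2.cvtColor(cv2.imread("pics/w14.png"),cv2.COLOR_BGR2GRAY)
for r in range(140,154): print(r," ".join("%3d"%v for v in g[r,256:304:2]))
# lever angle in w19, better
V=[.5535,.2147,1.6758]
s,c=pickle.load(open("pics/w19.pkl","rb")); im=cv2.imread("pics/w19.png"); g=cv2.cvtColor(im,cv2.COLOR_BGR2GRAY)
pts=[]
for r in range(186,262,4):
    d=np.where(g[r,255:305]<75)[0]; run=np.split(d,np.where(np.diff(d)>1)[0]+1); d=max(run,key=len); pts.append((255+d.mean(),r,len(d)))
print([(round(a,1),b,n) for a,b,n in pts])
W=np.array([tostand(V,at_z(c,p[:2],.182)) for p in pts]); k=np.polyfit(W[:,0],W[:,1],1); print("lever vs V yaw",np.arctan(k[0]),k[1]*1000)
# same measurement in w2 (shut at start)
s,c=pickle.load(open("pics/w2.pkl","rb")); g=cv2.cvtColor(cv2.imread("pics/w2.png"),cv2.COLOR_BGR2GRAY); pts=[]
for r in range(196,262,4):
    d=np.where(g[r,255:305]<75)[0]; run=np.split(d,np.where(np.diff(d)>1)[0]+1); d=max(run,key=len); pts.append((255+d.mean(),r,len(d)))
W=np.array([tostand(V,at_z(c,p[:2],.182)) for p in pts]); k=np.polyfit(W[:,0],W[:,1],1); print("w2 lever vs V yaw",np.arctan(k[0]),k[1]*1000)
E
```

```text
132 140 142 142 143 144 145 144 146 153 153 155 151 151 152 151 150 148 145 145 144 144 141 134
133 143 144 141 140 147 146 142 146 151 153 153 151 150 151 154 151 148 144 142 145 145 139 138
134 141 142 143 142 144 146 147 147 149 151 156 154 152 153 152 148 148 145 142 146 143 140 137
135 142 143 142 141 142 142 141 144 148 152 153 149 148 149 149 148 147 142 142 139 139 137 130
136 160 162 148 131 127 125 127 129 128 130 138 136 129 130 134 129 129 128 128 123 125 120 120
137 184 187 160 113 107  94  93  91  95  98 104  98  96  95  98  96 100 109 109 110 112 110 108
138 191 192 164 104 105 110 106 107 103 107 108 109 109 109 110 110 114 105 106 105 108 110 111
139 189 193 164 107 107 120 125 127 128 124 131 131 128 126 129 123 123 107 108 109 109 140 139
140 191 191 163 108 111 126 131 133 133 129 135 135 133 128 127 125 123 111 108 107 121 182 181
141 189 191 162 106 110 123 126 133 133 130 133 133 129 134 124 124 123 110 107 106 138 192 193
142 189 190 161 108 109 124 128 133 134 128 134 134 134 128 126 123 124 135 109 105 158 193 194
143 189 189 170 123 109 121 127 128 131 128 
[... 1646 characters left out ...]
115 113 111 112
[(np.float64(275.5), 186, 16), (np.float64(275.5), 190, 16), (np.float64(276.0), 194, 17), (np.float64(276.0), 198, 17), (np.float64(276.5), 202, 16), (np.float64(277.0), 206, 17), (np.float64(277.5), 210, 16), (np.float64(278.0), 214, 17), (np.float64(278.0), 218, 17), (np.float64(278.5), 222, 16), (np.float64(279.0), 226, 15), (np.float64(279.0), 230, 15), (np.float64(279.5), 234, 10), (np.float64(279.5), 238, 10), (np.float64(280.5), 242, 12), (np.float64(280.5), 246, 12), (np.float64(281.0), 250, 11), (np.float64(282.5), 254, 12), (np.float64(283.5), 258, 20)]
lever vs V yaw 0.013205731105054751 -0.8299410721052368
w2 lever vs V yaw 0.04319919587025164 -1.0256431036771907
```

```bash
python3 - <<'E'
from h import *
V=[.5535,.2147,1.6758]
s,c=pickle.load(open("pics/w20.pkl","rb")); im=cv2.GaussianBlur(cv2.imread("pics/w20.png"),(0,0),1.0).astype(float)
def edge(rows,a,b,z):
    o=[]
    for r in rows:
        row=im[r-1:r+2].mean(0); g=np.sqrt((np.diff(row,axis=0)**2).sum(1)); i=a+np.argmax(g[a:b]); d=(g[i-1]-g[i+1])/(2*(g[i-1]-2*g[i]+g[i+1])); o.append(tostand(V,at_z(c,(i+d+.5,r),z)))
    o=np.array(o); k=np.polyfit(o[:,0],o[:,1],1); return np.round(k[0],4),np.round(o[:,1].mean()*1000,2),np.round(np.std(o[:,1]-np.polyval(k,o[:,0]))*1000,2),np.round(o[[0,-1],0]*1000,1)
print("stem right edge slope,y,res",edge(range(148,183,3),284,297,.13))
print("sleeve left",edge(range(112,128,2),250,262,.13)); print("sleeve right",edge(range(112,127,2),298,312,.13))
print("block left",edge(range(206,238,4),262,272,.142)); print("block right",edge(range(206,238,4),288,297,.142))
# ring in top view: fit ellipse to bright ring, before and after clamping
for fn in ("t15","t19"):
    T=pickle.load(open(f"pics/{fn}.pkl","rb"))[1]; t=cv2.imread(f"pics/{fn}.png")
    x0,y0,x1,y1=284,178,325,216
    hsv=cv2.cvtColor(t[y0:y1,x0:x1],cv2.COLOR_BGR2HSV); m=((hsv[...,1]<60)&(hsv[...,2]>120)).astype(np.uint8)
    n,l,st,ce=cv2.connectedComponentsWithStats(m); i=1+np.argmax(st[1:,4]); ys,xs=np.where(l==i)
    (cx,cy),(a,b),ang=cv2.minAreaRect(np.c_[xs,ys].astype(np.float32)); e=cv2.fitEllipse(cv2.convexHull(np.c_[xs,ys].astype(np.int32)))
    print(fn,st[i],"ellipse",np.round(e[0],1),np.round(e[1],1), "stand", np.round(tostand([.552,.2136,1.6758],at_z(T,(e[0][0]+x0,e[0][1]+y0),.13))*1000,1))
E
```

```text
stem right edge slope,y,res (np.float64(0.0568), np.float64(-8.35), np.float64(0.59), array([-34.8, -57. ]))
sleeve left (np.float64(-0.0083), np.float64(15.65), np.float64(0.07), array([-11.9, -20.6]))
sleeve right (np.float64(-0.1487), np.float64(-16.27), np.float64(0.68), array([-11.9, -20.6]))
block left (np.float64(0.0082), np.float64(8.07), np.float64(0.06), array([-71.6, -91.4]))
block right (np.float64(-0.004), np.float64(-9.76), np.float64(0.05), array([-71.6, -91.3]))
t15 [  0   2  36  34 338] ellipse [18.2 18.6] [32.7 35.5] stand [-145.1    0.8  130. ]
t19 [  0   1  37  34 348] ellipse [18.4 17.6] [33.  35.9] stand [-145.8   -1.3  130. ]
```

>>> {"api": "play_rows", "payload": {"series": "0 -1.5 0 0 0 0 5; 0 -4 0 0 0 0 5; 0 -7 0 0 0 0 5; 0 -9 0 0 0 0 5; 0 -10 0 0 0 0 5; 0 -10 0 0 0 0 5; 0 -10 0 0 0 0 5; 0 -10 0 0 0 0 5"}}

```text
time: 19.75
tool_pos: [0.5624, 0.1263, 0.2997]
tcp_rot: [-1.259, 1.132, -1.13]
wrist_force: [-0.2, -0.5, -0.5]
width: 0.585
```

```bash
python3 - <<'E'
from h import *
s=bot.read_state(); print(s["time"],np.round(s["tool_pos"],4),np.round(s["wrist_force"],1),np.abs(s["joint_vel"]).max())
s2,T,im=shot("top","t21"); a=cv2.imread("pics/top0.png").astype(float); d=np.abs(im.astype(float)-a).mean(2)
# bystanders: image change where the robot does not cover them (start picture against now)
for n,(x0,y0,x1,y1) in {"carton":(172,222,200,256),"bottle_tall":(174,142,214,186),"vial":(394,268,422,290),"tape":(346,232,378,262),"jar":(276,144,310,182),"bottle_short":(222,126,254,174)}.items(): print(n,"mean abs diff",round(d[y0:y1,x0:x1].mean(),1))
E
```

```text
19.75 [0.5624 0.1263 0.2997] [-0.2 -0.5 -0.5] 0.018948369263424327
t21 19.75 tcp [0.5624 0.1263 0.2997] vel 0.019 F [-0.2 -0.5 -0.5] w 0.585
carton mean abs diff 30.6
bottle_tall mean abs diff 12.7
vial mean abs diff 30.9
tape mean abs diff 75.8
jar mean abs diff 64.2
bottle_short mean abs diff 47.4
```

```bash
python3 - <<'E'
from h import *
a=cv2.imread("pics/top0.png")
for fn in ("t8","t15","t19","t21"):
    b=cv2.imread(f"pics/{fn}.png")
    for n,(x0,y0,x1,y1) in {"carton":(172,222,200,256),"bottle_tall":(174,142,214,186),"vial":(394,268,422,290),"tape":(346,232,378,262),"jar":(276,144,310,182),"bottle_short":(222,126,254,174)}.items():
        w=12; r=cv2.matchTemplate(b[y0-w:y1+w,x0-w:x1+w],a[y0:y1,x0:x1],cv2.TM_CCOEFF_NORMED); _,m,_,l=cv2.minMaxLoc(r); print(fn,n,round(m,2),(l[0]-w,l[1]-w))
a=cv2.imread("pics/scene0.png"); b=cv2.imread("pics/s19.png")
for n,(x0,y0,x1,y1) in {"carton":(178,196,210,242),"vial":(352,364,378,394),"tape":(320,306,352,340),"jar":(304,192,338,242),"bottle_tall":(230,140,258,205)}.items():
    w=12; r=cv2.matchTemplate(b[y0-w:y1+w,x0-w:x1+w],a[y0:y1,x0:x1],cv2.TM_CCOEFF_NORMED); _,m,_,l=cv2.minMaxLoc(r); print("s19",n,round(m,2),(l[0]-w,l[1]-w))
E
```

```text
t8 carton 1.0 (0, 0)
t8 bottle_tall 1.0 (0, 0)
t8 vial 0.18 (-12, 1)
t8 tape 0.41 (-12, -8)
t8 jar 1.0 (0, 0)
t8 bottle_short 1.0 (0, 0)
t15 carton 0.42 (-2, -10)
t15 bottle_tall 0.25 (-12, 8)
t15 vial 1.0 (0, 0)
t15 tape 1.0 (0, 0)
t15 jar 0.97 (0, 0)
t15 bottle_short 0.39 (-8, 11)
t19 carton 0.53 (0, 0)
t19 bottle_tall -0.0 (-5, -7)
t19 vial 1.0 (0, 0)
t19 tape 1.0 (0, 0)
t19 jar 0.94 (0, 0)
t19 bottle_short 0.99 (0, 0)
t21 carton 0.81 (0, 0)
t21 bottle_tall 1.0 (0, 0)
t21 vial 0.67 (0, 0)
t21 tape 0.09 (-1, 4)
t21 jar 0.16 (6, -3)
t21 bottle_short 0.4 (-3, 12)
s19 carton 0.77 (0, 1)
s19 vial 1.0 (0, 0)
s19 tape 1.0 (0, 0)
s19 jar 0.95 (0, 0)
s19 bottle_tall 1.0 (0, 0)
```

All bystanders match their starting pixels wherever the robot or its shadow leaves them in view. The wrist is free of contact, so I'm handing in.

```bash
python3 - <<'E'
from h import *
print(bot.finish_job())
s=bot.read_state(); print(s["time"],np.round(s["wrist_force"],1))
E
```

```text
the job is handed in; nothing more can be done
None
the job is handed in; nothing more can be done
```

The bowl stand is set up and the job was handed in at about 20 s of the 69 s allowed; no verdict is reported.

**What I did:**
- I swung the lever open to its stop. The push there reached 13 N with no more movement, and a top view measured about 1.49 rad.
- I gripped the ring arm by its block, corrected its position from the top, scene and wrist views, and slid the stem level into the sleeve. Forces stayed at about 4 N, including the arm's weight.
- I let go with the depth line at the mouth, swung the lever shut to its stop (17 N with no more movement), and backed away upwards.

**Last checks:**
- **Lever:** it measured 0.01 rad from the stand's axis. The same measurement on the lever as I found it, fully shut, read 0.04, so the method is good to about 0.03 rad.
- **Depth line:** the wrist image shows only a dark sliver at the mouth's rim. The measurements disagree: the block's distance from the mouth puts the line about 1.5 mm short, and the ring's place in the top view puts it about 2 mm too deep. Both are inside the 5 mm limit.
- **Alignment:** the block's edges put the arm within about 0.01 rad of the bore. Two other edge fits (stem right, sleeve right) were too noisy to use.
- **Ring level:** I judged this only from the block's even edges and the ring's shape from above, and did not measure the angle itself.
- **Bystanders:** each matched its starting position, to within a pixel, in at least one view. The carton's last matches were weaker (0.77 and 0.81) but within one pixel. The jar and short bottle were last seen clearly just after the lever was shut; in the final picture the arm hid them and the tape.
- **Picture limit:** the 40-picture viewing limit ran out just after shutting the lever, so the later checks are pixel measurements only.

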